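# Find the free-running wheel by hand and fit it to the cart

## Task

Only one of the three wheels in the aluminium test rack runs freely; the bearings of the other two bind. With all three still in the rack, gently push each wheel round by a spoke at least a quarter turn in one direction to feel its drag; then lift the free-running unit by its cap, set it gently into the socket of the blue cart mount, fully home and upright, let go, and flick its wheel by a spoke so that it coasts on by itself. Leave the binding units seated in the rack and do not disturb the can, jar or tape.

Things in the scene. Friction and masses are not known exactly. Their poses are not given: they have to be found in the camera images.
- rack: Fixed aluminium test rack, 100 x 430 x 40 mm, lying on the bench; origin at the centre of its underside, long side along its y. In its top (40 mm up) are three sockets on the centre line at y = -155, 0, +155 mm, each 32 mm square, 32 mm deep, 2 mm chamfer, sides parallel to the rack. Each holds one wheel unit; which unit sits where varies. Exactly one of the three runs freely, two bind.
- mount: Fixed blue cart mount (corner of a cart frame): block 100 x 100 x 40 mm, origin at the centre of its underside, a low piece of cart deck behind it (+x); in the middle of the block's top one socket like the rack's (32 mm square, 32 mm deep, floor 8 mm above the bench), sides parallel to the block's.
- axle_a: Steel axle of a loose wheel unit (0.46 to 0.6 kg with wheel), upright and kept from turning in a rack socket. Origin at the centre of its foot's underside, z up. Heights from there: square foot 30 mm wide, 0-34 mm (lowest 3 mm: 26 wide); shaft 16 mm thick; square cap 20 x 20 mm at 72-92 mm, to lift it by. Foot and cap sides parallel to x, y. Units look alike: feel which runs free.
- wheel_a: Wheel on axle_a, lying flat; origin on the axis at mid-height, 57 mm above the axle's origin. Rubber rim radius 62-70 mm, 18 mm high; hub radius 14; three spokes 10 wide, 14 high at 0 (yellow), 120, 240 degrees from its x, clear openings between. Push on a spoke 40 mm out: free one under 0.3 N and coasts on (slows about 1.5 rad/s each s), binding ones 3-5 N, stop at once. Over 25 N is too hard.
- turn_a (a joint): Angle of wheel_a on its axle (rad), counter-clockwise from above positive, counts on past a full turn, no stops; starts between -0.35 and 0.35, 0 when the yellow spoke lies along the axle's x.
- axle_b: Steel axle of a loose wheel unit (0.46 to 0.6 kg with wheel), upright and kept from turning in a rack socket. Origin at the centre of its foot's underside, z up. Heights from there: square foot 30 mm wide, 0-34 mm (lowest 3 mm: 26 wide); shaft 16 mm thick; square cap 20 x 20 mm at 72-92 mm, to lift it by. Foot and cap sides parallel to x, y. Units look alike: feel which runs free.
- wheel_b: Wheel on axle_b, lying flat; origin on the axis at mid-height, 57 mm above the axle's origin. Rubber rim radius 62-70 mm, 18 mm high; hub radius 14; three spokes 10 wide, 14 high at 0 (yellow), 120, 240 degrees from its x, clear openings between. Push on a spoke 40 mm out: free one under 0.3 N and coasts on (slows about 1.5 rad/s each s), binding ones 3-5 N, stop at once. Over 25 N is too hard.
- turn_b (a joint): Angle of wheel_b on its axle (rad), counter-clockwise from above positive, counts on past a full turn, no stops; starts between -0.35 and 0.35, 0 when the yellow spoke lies along the axle's x.
- axle_c: Steel axle of a loose wheel unit (0.46 to 0.6 kg with wheel), upright and kept from turning in a rack socket. Origin at the centre of its foot's underside, z up. Heights from there: square foot 30 mm wide, 0-34 mm (lowest 3 mm: 26 wide); shaft 16 mm thick; square cap 20 x 20 mm at 72-92 mm, to lift it by. Foot and cap sides parallel to x, y. Units look alike: feel which runs free.
- wheel_c: Wheel on axle_c, lying flat; origin on the axis at mid-height, 57 mm above the axle's origin. Rubber rim radius 62-70 mm, 18 mm high; hub radius 14; three spokes 10 wide, 14 high at 0 (yellow), 120, 240 degrees from its x, clear openings between. Push on a spoke 40 mm out: free one under 0.3 N and coasts on (slows about 1.5 rad/s each s), binding ones 3-5 N, stop at once. Over 25 N is too hard.
- turn_c (a joint): Angle of wheel_c on its axle (rad), counter-clockwise from above positive, counts on past a full turn, no stops; starts between -0.35 and 0.35, 0 when the yellow spoke lies along the axle's x.
- can: Bystander: spray can with a blue band, 54 mm across, 130 mm tall, standing; origin at the centre of its underside.
- jar: Bystander: jar with an orange label and black cap, 60 mm across, 70 mm tall, standing; origin at the centre of its underside.
- tape: Bystander: roll of grey tape, 100 mm across, 40 mm high, lying flat; origin at the centre of its underside.

How it is judged (in metres and radians):
On the way, in this order (a step that is already met when the one before it is completed fails the run):
1. all three wheels have been turned by about a quarter turn while all the units are still seated in the rack ((value of joint turn_a above 1 rad or value of joint turn_a below -1 rad) and (value of joint turn_b above 1 rad or value of joint turn_b below -1 rad) and (value of joint turn_c above 1 rad or value of joint turn_c below -1 rad) and distance of each of axle_a, axle_b, axle_c from where it was at the start of the episode below 0.006 m), for 0.1 s.
2. a unit is seated in the cart mount and its wheel coasts, untouched, at over 1 rad/s (((horizontal distance between axle_a and mount below 0.003 m and z of axle_a in the frame of mount below 0.011 m and angle between axle_a's own z axis and vertical below 0.06 rad and (velocity of joint turn_a above 1 rad/s or velocity of joint turn_a below -1 rad/s) and contact force between wheel_a and anything else below 0.05 N) or (horizontal distance between axle_b and mount below 0.003 m and z of axle_b in the frame of mount below 0.011 m and angle between axle_b's own z axis and vertical below 0.06 rad and (velocity of joint turn_b above 1 rad/s or velocity of joint turn_b below -1 rad/s) and contact force between wheel_b and anything else below 0.05 N) or (horizontal distance between axle_c and mount below 0.003 m and z of axle_c in the frame of mount below 0.011 m and angle between axle_c's own z axis and vertical below 0.06 rad and (velocity of joint turn_c above 1 rad/s or velocity of joint turn_c below -1 rad/s) and contact force between wheel_c and anything else below 0.05 N))), for 0.2 s.
At the end, for the whole second after the job is handed in: The free-running unit stands fully home in the cart mount's socket (foot within 3 mm of the socket's centre and of its floor), upright within 0.06 rad, its axle at rest; the other two units are seated upright in the rack, within 6 mm of where they started (((horizontal distance between axle_a and mount below 0.003 m and z of axle_a in the frame of mount below 0.011 m and angle between each of axle_a, axle_b, axle_c's own z axis and vertical below 0.06 rad and linear speed of axle_a below 0.02 m/s and distance of each of axle_b, axle_c from where it was at the start of the episode below 0.006 m) or (horizontal distance between axle_b and mount below 0.003 m and z of axle_b in the frame of mount below 0.011 m and angle between each of axle_b, axle_a, axle_c's own z axis and vertical below 0.06 rad and linear speed of axle_b below 0.02 m/s and distance of each of axle_a, axle_c from where it was at the start of the episode below 0.006 m) or (horizontal distance between axle_c and mount below 0.003 m and z of axle_c in the frame of mount below 0.011 m and angle between each of axle_c, axle_a, axle_b's own z axis and vertical below 0.06 rad and linear speed of axle_c below 0.02 m/s and distance of each of axle_a, axle_b from where it was at the start of the episode below 0.006 m))); the robot touches nothing.
It fails at once if a wheel is pushed with more than 25 N (contact force between any of wheel_a, wheel_b, wheel_c and the fingers above 25 N or contact force between any of wheel_a, wheel_b, wheel_c and the arm above 25 N).
It fails at once if a unit is rammed or dropped on the cart mount (over 60 N) (contact force between any of axle_a, axle_b, axle_c and mount above 60 N).
It fails at once if the can, jar or tape is moved by more than 20 mm (distance of any of can, jar, tape from where it was at the start of the episode above 0.02 m).
It also fails if it takes over 72 s, if anything falls off the work surface, if the arm or the gripper's body presses on something with over 40 N, if the wrist force passes 120 N, or if a joint passes its speed limit or range.

## Robot

A 6-joint arm with a two-finger parallel gripper is mounted at the origin on the work surface. World frame = base frame: x ahead of the robot, y to its left, z up, the work surface at z = 0. Lengths are in m, angles in degrees, forces in N, time in s.
With the tool pointing down it reaches from about 0.15 to 0.775 m from the base axis. Payload 6.1 kg.
Tool frame: the origin (TCP) lies midway between the tips of the shut fingers; the grasp point (between the pads) lies 19 mm behind it (manip.tcp_to_grasp is the distance from the TCP to the grasp point, in m); z points along the fingers, y is the direction in which the jaws open and shut (so a half turn about z gives the same grasp; the last joint's range is limited). The gripper opens to 85 mm and grips with 20 to 120 N. Pads are 22 mm wide; open, the fingers measure 114 mm over their backs; the gripper's body (76 mm by 85 mm) begins 54 mm behind the grasp point. The pads swing forward as they close: fully open they stand 13 mm farther back than shut.
Start: joints at [75.802, 7.208, -2.269, 80.523, 0, 90], TCP at [0.129, 0.509, 0.231] pointing down, gripper open.
Joint ranges: [-155.77, 155.77], [-54.66, 111.73], [-72.52, 77.12], [-102.08, 115.82], [-83.92, 84.16], [-180, 180]. Speed limits (degrees/s): [136.94, 136.94, 172.46, 180, 180, 180].

## Interface

Orientations are given as a 3x3 rotation matrix whose columns are the frame's x, y, z axes.
In Python, from rig import manip gives the robot as it stands.
- The arm moves only by the tool drive_tool, never from a script. Its argument "series" is a list of rows, each a list of 3 entries, a list of its own where there are three numbers: the shift along the world's x, y, z in mm, then the turn about the world's z in rad, then the closure in counts, from 0 (fully open) to 255 (shut). In form: [[[dx, dy, dz], roll, jaw], ...]. A call has 1 to 10 rows; each row shifts and turns the commanded pose from where the row before left it; what a row does not reach is not made up. A row lasts 1/12 s, in which the tool goes at most 41.7 mm and 7.16 degrees, less where a joint would pass 70% of its speed; a pose out of reach is approached as far as the arm can. A call is refused whole if a number of a shift passes 41.7 or a number of a turn 0.125, either way. A call with a gripper value outside its range is refused whole. The fingers move at their own pace and stop on an object; "grip_force" is the grip in N (left out, the last holds). Time passes only in rows, so rows that do not move let the fingers close. It gives the time, the measured TCP pose, the force and the opening at its end, in the units of the state.
- manip.read_state(): the state, without advancing time (a new reading comes with each control period).
- manip.get_image(name): name is "scene" or "top" or "wrist"; returns (picture, depth): 480x640x3 uint8, red, green, blue; 480x640 float32, m along the optical axis (not along the pixel's ray), 0 where there is no reading.
- manip.calibration(name): a dict with "camera_matrix" (3x3 intrinsics, pixels), "view" (4x4, takes a point from world to camera coordinates). Camera axes: x right, y down, z forward; pixel columns grow to the right and rows downward; lengths in m; the calibration is good to about 2 mm. A picture is of the moment at which its call begins: read the wrist's pose just before it. calibration takes no time and is no camera call; for the wrist camera it gives the pose at the moment of the call.
- manip.close_job(): hands the job in, once; it reports no verdict.
The state is a dict: "time": time; "joint_positions": joint angles; "joint_vel": joint speeds; "tau": joint torques, N m; "tool_pos": TCP position; "eef_rot": TCP orientation; "ft_force": force on the tool from outside, world axes, zero at the start; "ft_torque": the same for the moment, N m; "opening": finger opening in m.
Only numpy, scipy, OpenCV 4.12 (cv2) and the standard library are available. Lean on these libraries where they do the work, as an engineer would, in place of code of your own. Each camera call takes 0.05 s, during which the arm holds its last target.

## Working session

There is one attempt and no reset: what is moved stays moved. The work goes in short steps, Python scripts to look and compute and a tool call to move; the robot and the scene stay as the last step left them, time stands still between calls to the robot, and variables do not carry over. Pictures are saved under pics/ and viewed, and the job is handed in when it is done.

Besides the shell and the picture viewer there is one more tool, called after "Call:" as a command line: name --argument value ..., lists and objects as JSON in quotes. drive_tool: Moves the arm, as the interface text tells. Its arguments: {"type":"object","properties":{"series":{"type":"array"},"grip_force":{"type":"number"}},"required":["series"]}

```bash
mkdir -p pics; ls; python3 - <<'E'
from rig import manip
import cv2
s=manip.read_state();print(s['time'],s['tool_pos'],s['opening'],manip.tcp_to_grasp);print(s['eef_rot'])
for n in ['scene','top']:
    im,d=manip.get_image(n);cv2.imwrite(f'pics/{n}0.png',im[:,:,::-1])
    import numpy as np;np.save(f'pics/{n}0.npy',d)
    c=manip.calibration(n);print(n,c['camera_matrix'],c['view'])
E
```

```text
pics
0.0 [0.12867833 0.50856471 0.23053249] 0.08541552373888826 0.0187
[[-9.69447057e-01  2.45300352e-01 -3.74591584e-04]
 [ 2.45300638e-01  9.69445834e-01 -1.54009732e-03]
 [-1.46401646e-05 -1.58493037e-03 -9.99998744e-01]]
scene [[454.4341747    0.         322.23668536]
 [  0.         454.4341747  237.84309513]
 [  0.           0.           1.        ]] [[ 0.81541348  0.57874163 -0.01260837 -0.39809869]
 [ 0.35050075 -0.51093535 -0.78491675 -0.14221105]
 [-0.46070606  0.63561246 -0.61947295  1.41047366]
 [ 0.          0.          0.          1.        ]]
top [[462.18343329   0.         322.8599855 ]
 [  0.         462.18343329 237.3186815 ]
 [  0.           0.           1.        ]] [[ 0.02242962 -0.99962055  0.01598956 -0.044579  ]
 [-0.99518187 -0.02385122 -0.09510077  0.49875461]
 [ 0.09544606 -0.01377944 -0.99533923  1.14006291]
 [ 0.          0.          0.          1.        ]]
```

View pics/scene0.png

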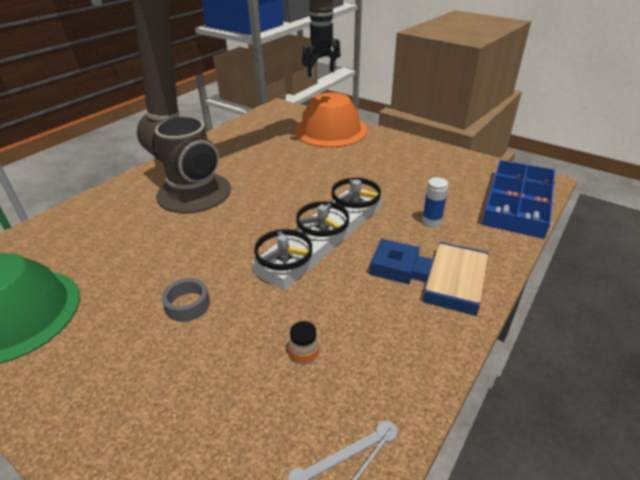

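View pics/top0.png

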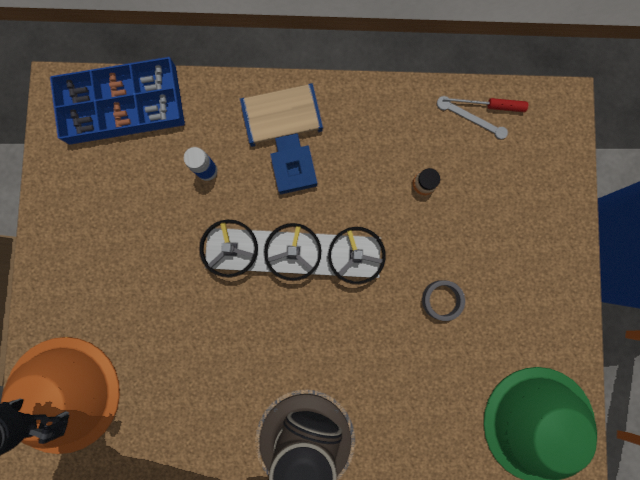

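```bash
python3 - <<'E'
import cv2
im=cv2.imread('pics/top0.png')
c=im[210:290,190:395];cv2.imwrite('pics/c1.png',cv2.resize(c,None,fx=3.9,fy=3.9,interpolation=cv2.INTER_CUBIC))
c=im[80:200,230:330];cv2.imwrite('pics/c2.png',cv2.resize(c,None,fx=5,fy=5,interpolation=cv2.INTER_CUBIC))
E
```

```text
(no output)
```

View pics/c1.png

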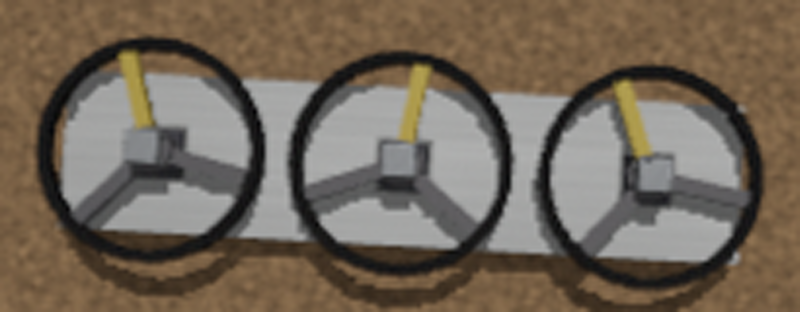

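View pics/c2.png

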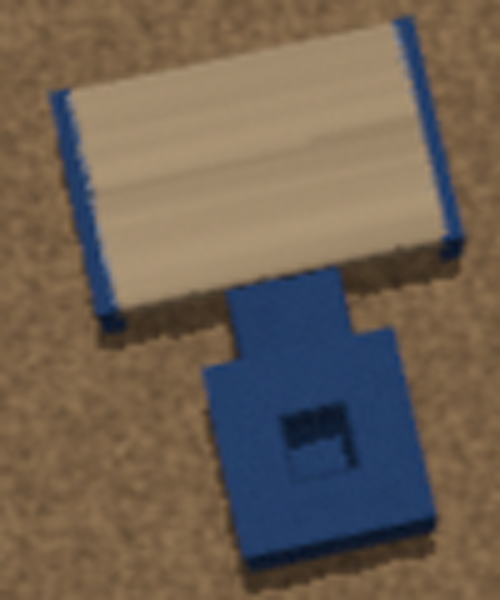

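```bash
cat > h.py <<'E'
from rig import manip
import numpy as np, cv2
def ray(name,uv,z,cal=None):
    c=cal or manip.calibration(name);K=np.array(c['camera_matrix']);V=np.array(c['view']);R=V[:3,:3];o=-R.T@V[:3,3]
    d=R.T@np.linalg.inv(K)@np.array([uv[0],uv[1],1.]);return (o+d*(z-o[2])/d[2])
def proj(name,P,cal=None):
    c=cal or manip.calibration(name);p=np.array(c['view'])@np.append(P,1);q=np.array(c['camera_matrix'])@p[:3];return q[:2]/q[2]
E
python3 - <<'E'
from h import *
def f(p,o,s):return ((p[0]+.5)/s-.5+o[0],(p[1]+.5)/s-.5+o[1])
for n,p in zip('LMR',[(141,145),(399,158),(656,173)]): print(n,'cap',ray('top',f(p,(190,210),3.9),.1).round(4))
for n,p in zip('LMR',[(151.5,150),(402,163),(652,177)]): print(n,'rim',ray('top',f(p,(190,210),3.9),.074).round(4))
for n,b,p in zip('LMR',[(151.5,150),(402,163),(652,177)],[(127,52),(424,66),(622,82)]):
    a=ray('top',f(p,(190,210),3.9),.072)-ray('top',f(b,(190,210),3.9),.072);print(n,np.degrees(np.arctan2(a[1],a[0])).round(1))
C=[ray('top',f(p,(230,80),5),.04) for p in [(205,368),(392,329),(435,520),(245,557)]]
print(np.round(C,4),np.mean(C,0).round(4))
for i in range(4):
    e=C[(i+1)%4]-C[i];print(np.linalg.norm(e).round(4),np.degrees(np.arctan2(e[1],e[0])).round(1))
d=np.load('pics/top0.npy')
V=np.array(manip.calibration('top')['view']);K=manip.calibration('top')['camera_matrix']
def pt(u,v):
    z=d[v,u];return (np.linalg.inv(V)@np.append(np.linalg.inv(K)@[u*z,v*z,z],1))[:3].round(4)
for uv in [(293,190),(280,115),(226,247),(292,250),(358,254),(292,143),(198,158),(428,178),(285,160)]:print(uv,pt(*uv))
# rack corners
r=[ray('top',f(p,(190,210),3.9),.04) for p in [(62,232),(737,262),(743,106),(245,78),(310,243)]];print(np.round(r,4))
print(np.degrees(np.arctan2(*(r[1]-r[0])[:2])))
E
```

```text
L cap [0.4646 0.1948 0.1   ]
M cap [0.4604 0.0399 0.1   ]
R cap [ 0.455 -0.115  0.1  ]
L rim [0.4635 0.1933 0.074 ]
M rim [0.4591 0.0393 0.074 ]
R rim [ 0.4541 -0.1149  0.074 ]
L 16.3
M -11.1
R 18.5
[[ 0.7082  0.1039  0.04  ]
 [ 0.7309  0.0101  0.04  ]
 [ 0.6333 -0.014   0.04  ]
 [ 0.612   0.0807  0.04  ]] [0.6711 0.0451 0.04  ]
0.0965 -76.4
0.1006 -166.1
0.097 102.7
0.099 13.6
(293, 190) [0.6201 0.046  0.0167]
(280, 115) [0.8101 0.0838 0.0346]
(226, 247) [0.4643 0.1946 0.0983]
(292, 250) [0.4607 0.0397 0.1015]
(358, 254) [ 0.4547 -0.1148  0.1058]
(292, 143) [0.7386 0.0512 0.0315]
(198, 158) [0.6672 0.2619 0.1298]
(428, 178) [ 0.6477 -0.2873  0.0708]
(285, 160) [0.6912 0.0669 0.0418]
[[ 0.4127  0.2538  0.04  ]
 [ 0.4035 -0.1726  0.04  ]
 [ 0.5028 -0.1753  0.04  ]
 [ 0.5131  0.1424  0.04  ]
 [ 0.4094  0.0976  0.04  ]]
-178.76275996735254
```

Call:
drive_tool --series '[[[28.7,-23,0],-0.041,255],[[28.7,-23,0],-0.041,255],[[28.7,-23,0],-0.041,255],[[28.7,-23,0],-0.041,255],[[28.7,-23,0],-0.041,255],[[28.7,-23,0],-0.041,255],[[28.7,-23,0],-0.041,255],[[28.7,-23,0],-0.041,255],[[28.7,-23,0],-0.041,255],[[28.7,-23,0],-0.041,255]]'

```text
time: 0.93
tool_pos: [0.4168, 0.2774, 0.231]
eef_rot: [[-0.79, 0.613, -0.0], [0.613, 0.79, -0.0], [0.0, -0.0, -1.0]]
ft_force: [1.0, 1.0, 0.2]
opening: -0.0001
```

Call:
drive_tool --series '[[[28.7,-23,0],-0.041,255],[[28.7,-23,0],-0.041,255],[[0,0,-30],0,255]]'

```text
time: 1.18
tool_pos: [0.4795, 0.2305, 0.2052]
eef_rot: [[-0.734, 0.679, 0.009], [0.68, 0.734, 0.002], [-0.005, 0.008, -1.0]]
ft_force: [0.4, 0.3, 0.7]
opening: 0.0002
```

```bash
cat > look.py <<'E'
import sys
from h import *
n=sys.argv[1]; s=manip.read_state(); c=manip.calibration(n); im,d=manip.get_image(n)
cv2.imwrite(f'pics/{sys.argv[2]}.png',im[:,:,::-1]);np.savez(f'pics/{sys.argv[2]}.npz',d=d,K=c['camera_matrix'],V=c['view'])
print(s['time'],np.round(s['tool_pos'],4),'jaw deg',np.degrees(np.arctan2(s['eef_rot'][1][1],s['eef_rot'][0][1])).round(2),np.round(s['ft_force'],2),s['opening'],s['joint_positions'])
E
python3 look.py wrist w1; python3 look.py top t1
```

```text
1.1833 [0.4795 0.2305 0.2052] jaw deg 47.2 [0.36 0.33 0.66] 0.0001669296798182698 [25.7340962   7.59248588 -5.09015619 76.80497849 -0.11236062 68.53950113]
1.2333 [0.4743 0.2302 0.196 ] jaw deg 47.31 [-2.81 -1.1  -5.71] -0.00017216047234422136 [ 2.59047749e+01  7.76422264e+00 -6.04737836e+00  7.64337750e+01
 -2.18557588e-02  6.85906811e+01]
```

View pics/w1.png

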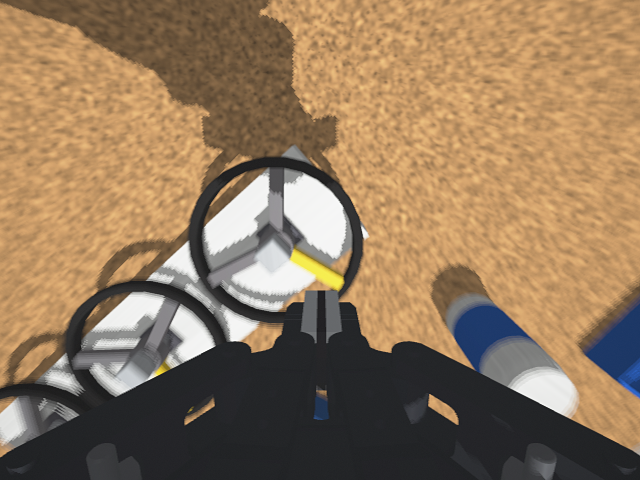

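View pics/t1.png

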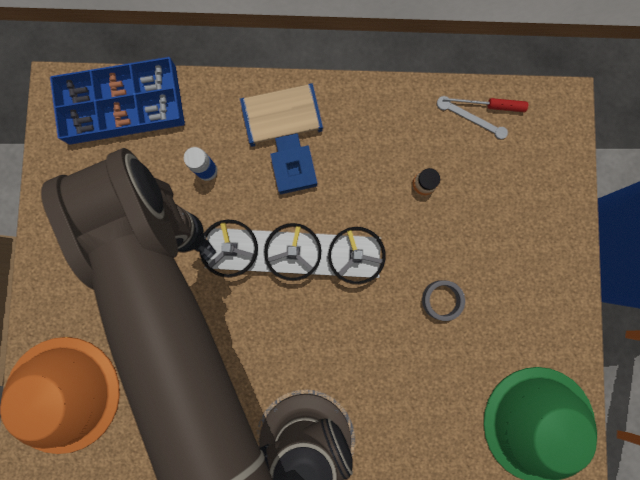

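```bash
python3 look.py wrist w2; python3 - <<'E'
import cv2
im=cv2.imread('pics/w2.png');cv2.imwrite('pics/w2c.png',cv2.resize(im[140:420,60:380],None,fx=2.5,fy=2.5,interpolation=cv2.INTER_CUBIC)[:600])
E
```

```text
1.2833 [0.4722 0.2308 0.197 ] jaw deg 47.44 [-1.44  0.18 -0.54] 6.483333540616642e-05 [ 2.60406548e+01  7.72865143e+00 -5.96130601e+00  7.67323497e+01
  5.21731812e-03  6.86026607e+01]
```

View pics/w2c.png

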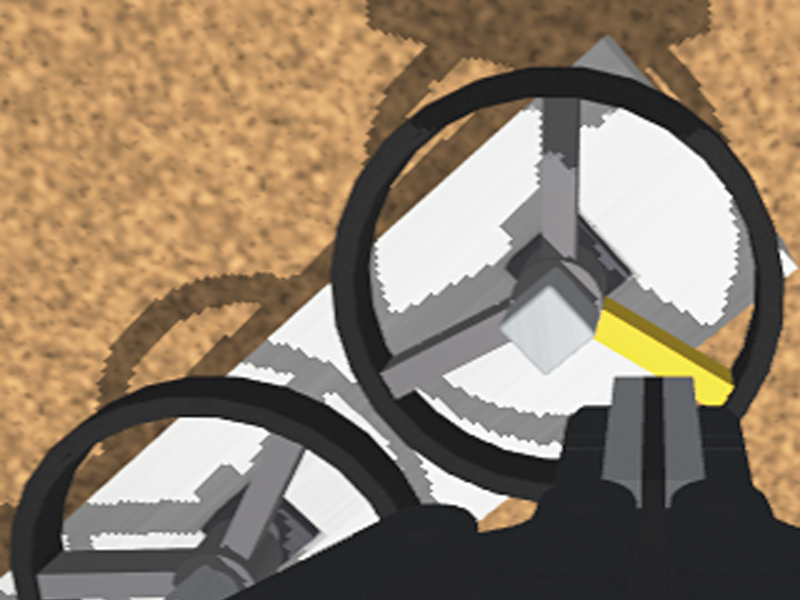

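```bash
python3 - <<'E'
from h import *
z=np.load('pics/w2.npz');cal=dict(camera_matrix=z['K'],view=z['V'])
print(ray('wrist',(279,271),.1,cal)); s=manip.read_state();print(s['tool_pos'],s['joint_vel'])
for P in [(0.472,.231,.197),(.4737,.2328,.065),(.4737,.2328,.2)]:print((proj('wrist',np.array(P),cal)-[60,140])*2.5)
# finger rim
E
```

```text
[0.46510332 0.19705822 0.1       ]
[0.47198841 0.2317129  0.19908456] [ 1.70137378 -1.47404316  3.15557808  1.67176453 -0.05903579 -0.04932791]
[652.3611353 425.0325046]
[662.86400911 234.30865141]
[667.07492197 433.27974179]
```

```bash
cat > arc.py <<'E'
import sys,numpy as np
def arc(r,a0,a1,n):
    a=np.radians(np.linspace(a0,a1,n+1));p=r*1000*np.c_[np.cos(a),np.sin(a)]
    q=p.round(1);d=np.diff(q,axis=0).round(1)
    print([[[float(x),float(y),0],0,255] for x,y in d])
arc(*map(float,sys.argv[1:4]),int(sys.argv[4]))
E
python3 arc.py .04 76 201 25
```

```text
[[[-3.4, 0.7, 0], 0, 255], [[-3.5, 0.4, 0], 0, 255], [[-3.5, 0.1, 0], 0, 255], [[-3.5, -0.2, 0], 0, 255], [[-3.4, -0.5, 0], 0, 255], [[-3.4, -0.8, 0], 0, 255], [[-3.3, -1.2, 0], 0, 255], [[-3.2, -1.3, 0], 0, 255], [[-3.1, -1.7, 0], 0, 255], [[-2.9, -1.9, 0], 0, 255], [[-2.7, -2.2, 0], 0, 255], [[-2.6, -2.4, 0], 0, 255], [[-2.3, -2.6, 0], 0, 255], [[-2.1, -2.8, 0], 0, 255], [[-1.8, -3.0, 0], 0, 255], [[-1.5, -3.1, 0], 0, 255], [[-1.3, -3.3, 0], 0, 255], [[-1.0, -3.3, 0], 0, 255], [[-0.7, -3.4, 0], 0, 255], [[-0.4, -3.5, 0], 0, 255], [[-0.1, -3.5, 0], 0, 255], [[0.2, -3.5, 0], 0, 255], [[0.5, -3.4, 0], 0, 255], [[0.8, -3.4, 0], 0, 255], [[1.2, -3.3, 0], 0, 255]]
```

Call:
drive_tool --series '[[[1,1,-36],0,255],[[0,0,-37],0,255],[[0,0,-37],0,255],[[0,0,-25],0,255],[[0,0,-9],0,255],[[0,0,0],0,255]]'

```text
time: 1.83
tool_pos: [0.473, 0.2346, 0.0569]
eef_rot: [[-0.74, 0.673, -0.002], [0.673, 0.74, -0.001], [0.001, -0.002, -1.0]]
ft_force: [-0.1, 0.2, 0.0]
opening: -0.0004
```

```bash
python3 look.py wrist w3
```

```text
1.8333 [0.473  0.2346 0.0569] jaw deg 47.72 [-0.12  0.15  0.03] -0.00041260931367528863 [ 2.63733972e+01  1.09675698e+01 -2.00960799e+01  5.90495538e+01
  7.30664854e-03  6.86543987e+01]
```

View pics/w3.png

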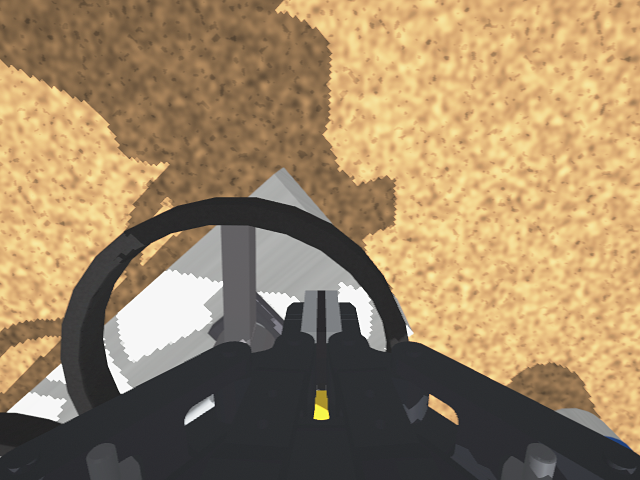

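Call:
drive_tool --series '[[[-3.4,0.7,0],0,255],[[-3.5,0.4,0],0,255],[[-3.5,0.1,0],0,255],[[-3.5,-0.2,0],0,255],[[-3.4,-0.5,0],0,255],[[-3.4,-0.8,0],0,255],[[-3.3,-1.2,0],0,255],[[-3.2,-1.3,0],0,255],[[-3.1,-1.7,0],0,255],[[-2.9,-1.9,0],0,255]]'

```text
time: 2.72
tool_pos: [0.4406, 0.2273, 0.0573]
eef_rot: [[-0.739, 0.674, -0.0], [0.674, 0.739, -0.0], [0.0, -0.0, -1.0]]
ft_force: [-0.9, 0.5, 0.2]
opening: -0.0001
```

Call:
drive_tool --series '[[[-2.7,-2.2,0],0,255],[[-2.6,-2.4,0],0,255],[[-2.3,-2.6,0],0,255],[[-2.1,-2.8,0],0,255],[[-1.8,-3.0,0],0,255]]'

```text
time: 3.13
tool_pos: [0.4293, 0.2143, 0.0573]
eef_rot: [[-0.739, 0.674, 0.0], [0.674, 0.739, 0.0], [0.0, 0.0, -1.0]]
ft_force: [-0.7, 0.1, -1.2]
opening: -0.0001
```

Call:
drive_tool --series '[[[-1.5,-3.1,0],0,255],[[-1.3,-3.3,0],0,255],[[-1.0,-3.3,0],0,255],[[-0.7,-3.4,0],0,255],[[-0.4,-3.5,0],0,255]]'

```text
time: 3.55
tool_pos: [0.4245, 0.1976, 0.0573]
eef_rot: [[-0.739, 0.674, 0.0], [0.674, 0.739, 0.0], [0.0, 0.0, -1.0]]
ft_force: [0.2, -0.7, -0.0]
opening: 0.0002
```

Call:
drive_tool --series '[[[-0.1,-3.5,0],0,255],[[0.2,-3.5,0],0,255],[[0.5,-3.4,0],0,255],[[0.8,-3.4,0],0,255],[[1.2,-3.3,0],0,255]]'

```text
time: 3.97
tool_pos: [0.4273, 0.1805, 0.0573]
eef_rot: [[-0.739, 0.674, 0.0], [0.674, 0.739, -0.0], [-0.0, -0.0, -1.0]]
ft_force: [-0.0, 0.0, 0.4]
opening: 0.0001
```

```bash
python3 look.py top t4; python3 look.py wrist w4;  python3 -c "
import cv2
im=cv2.imread('pics/t4.png');cv2.imwrite('pics/t4c.png',cv2.resize(im[200:300,190:395],None,fx=3.9,fy=3.9,interpolation=cv2.INTER_CUBIC))"
```

```text
3.9667 [0.4273 0.1805 0.0573] jaw deg 47.61 [-0.04  0.01  0.43] 0.00010345925971512297 [ 2.29007346e+01  4.22199197e+00 -2.78904278e+01  5.78869594e+01
 -1.89433619e-03  6.52900164e+01]
4.0167 [0.4274 0.1801 0.0573] jaw deg 47.59 [-0.18 -0.03 -0.7 ] -0.0002204233788794978 [ 2.28615124e+01  4.22416602e+00 -2.78865366e+01  5.78874823e+01
 -2.22490924e-02  6.52750183e+01]
```

View pics/t4c.png

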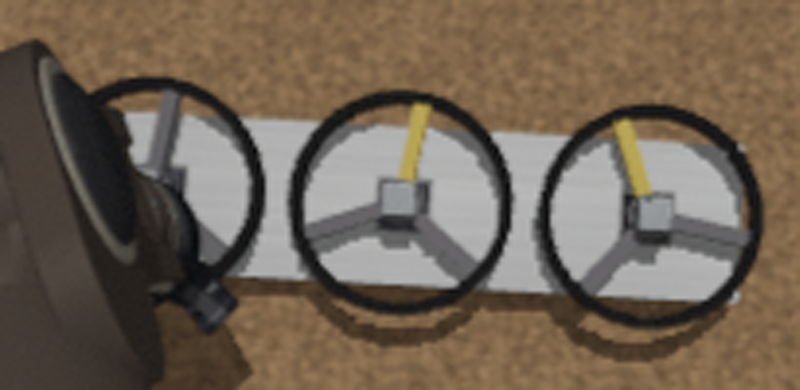

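View pics/w4.png

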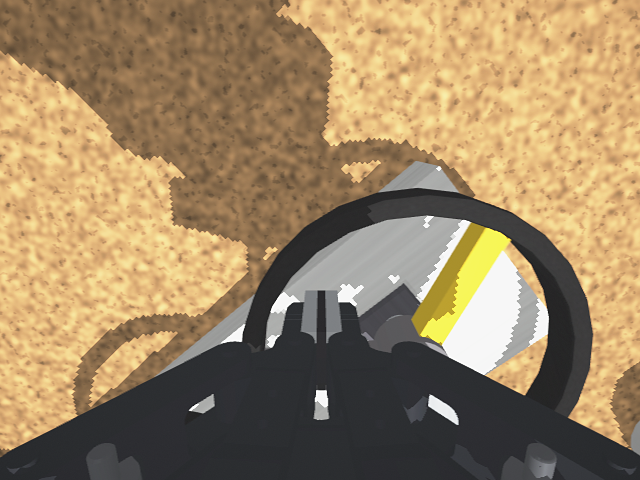

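```bash
python3 look.py wrist w5
```

```text
4.0667 [0.4274 0.1804 0.0573] jaw deg 47.57 [-0.65  0.23 -0.02] 0.00018249046489010137 [ 2.28889849e+01  4.23110296e+00 -2.78812663e+01  5.78836070e+01
 -4.27890358e-03  6.53161316e+01]
```

View pics/w5.png

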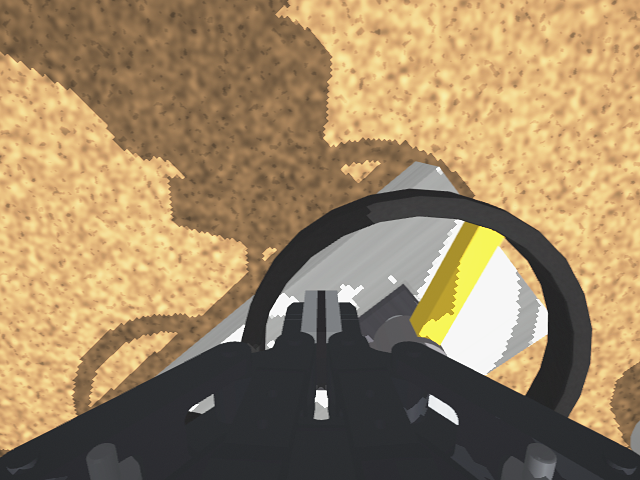

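Call:
drive_tool --series '[[[0,0,35],0,255],[[0,0,35],0,255],[[15,-28,0],-0.118,255],[[15,-28,0],-0.118,255],[[15,-28,0],-0.118,255],[[14.4,-26.6,0],-0.118,255],[[0,0,0],0,255],[[0,0,0],0,255]]'

```text
time: 4.78
tool_pos: [0.487, 0.0692, 0.1271]
eef_rot: [[-0.349, 0.937, -0.0], [0.937, 0.349, 0.0], [0.0, -0.0, -1.0]]
ft_force: [-0.2, 0.5, -0.1]
opening: 0.0002
```

```bash
python3 look.py wrist w6; python3 look.py top t6; python3 arc.py .04 49 174 25
```

```text
4.7833 [0.487  0.0692 0.1271] jaw deg 20.45 [-0.23  0.48 -0.05] 0.00022514456273650335 [ 8.07679344e+00  4.88320644e+00 -1.80060572e+01  6.71273874e+01
  1.37485083e-02  7.76313815e+01]
4.8333 [0.4865 0.07   0.1271] jaw deg 20.55 [-0.22  0.33  0.29] -2.4078776040941966e-05 [ 8.17013033e+00  4.85733291e+00 -1.80407668e+01  6.71379647e+01
  2.27547790e-02  7.76197969e+01]
[[[-2.7, 2.2, 0], 0, 255], [[-2.9, 1.9, 0], 0, 255], [[-3.1, 1.7, 0], 0, 255], [[-3.2, 1.3, 0], 0, 255], [[-3.3, 1.2, 0], 0, 255], [[-3.4, 0.8, 0], 0, 255], [[-3.4, 0.5, 0], 0, 255], [[-3.5, 0.2, 0], 0, 255], [[-3.5, -0.1, 0], 0, 255], [[-3.5, -0.4, 0], 0, 255], [[-3.4, -0.7, 0], 0, 255], [[-3.3, -1.0, 0], 0, 255], [[-3.3, -1.3, 0], 0, 255], [[-3.1, -1.5, 0], 0, 255], [[-3.0, -1.8, 0], 0, 255], [[-2.8, -2.1, 0], 0, 255], [[-2.6, -2.3, 0], 0, 255], [[-2.4, -2.6, 0], 0, 255], [[-2.2, -2.7, 0], 0, 255], [[-1.9, -2.9, 0], 0, 255], [[-1.7, -3.1, 0], 0, 255], [[-1.3, -3.2, 0], 0, 255], [[-1.2, -3.3, 0], 0, 255], [[-0.8, -3.4, 0], 0, 255], [[-0.5, -3.4, 0], 0, 255]]
```

View pics/w6.png

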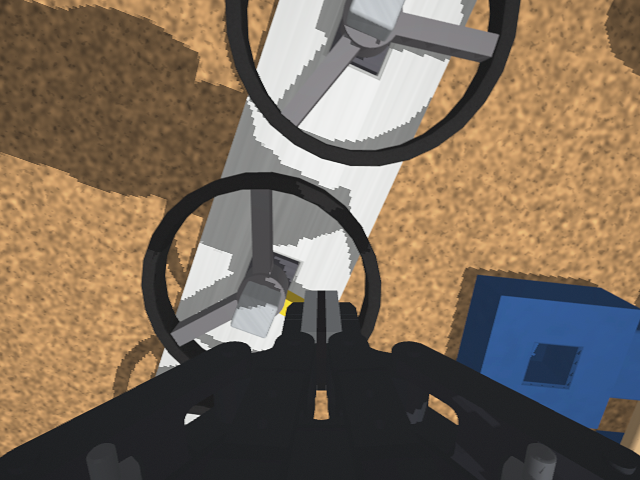

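View pics/t6.png

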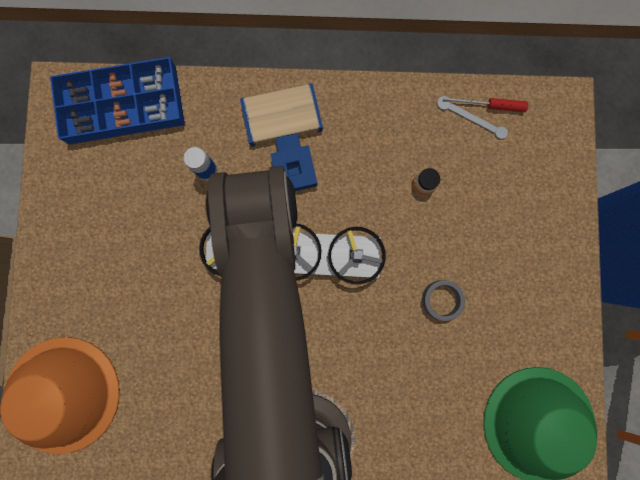

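Call:
drive_tool --series '[[[0,0,-35],0,255],[[0,0,-28],0,255],[[0,0,-7],0,255],[[-2.7,2.2,0],0,255],[[-2.9,1.9,0],0,255],[[-3.1,1.7,0],0,255],[[-3.2,1.3,0],0,255],[[-3.3,1.2,0],0,255],[[-3.4,0.8,0],0,255],[[-3.4,0.5,0],0,255]]'

```text
time: 5.72
tool_pos: [0.4645, 0.08, 0.0577]
eef_rot: [[-0.352, 0.936, 0.001], [0.936, 0.352, 0.0], [-0.0, 0.001, -1.0]]
ft_force: [0.5, 0.4, 0.1]
opening: 0.0001
```

Call:
drive_tool --series '[[[-3.5,0.2,0],0,255],[[-3.5,-0.1,0],0,255],[[-3.5,-0.4,0],0,255],[[-3.4,-0.7,0],0,255],[[-3.3,-1.0,0],0,255],[[-3.3,-1.3,0],0,255],[[-3.1,-1.5,0],0,255],[[-3.0,-1.8,0],0,255]]'

```text
time: 6.38
tool_pos: [0.4375, 0.0733, 0.0572]
eef_rot: [[-0.351, 0.936, -0.0], [0.936, 0.351, 0.0], [0.001, -0.0, -1.0]]
ft_force: [3.0, 1.4, 0.4]
opening: 0.0001
```

Call:
drive_tool --series '[[[-2.8,-2.1,0],0,255],[[-2.6,-2.3,0],0,255],[[-2.4,-2.6,0],0,255],[[-2.2,-2.7,0],0,255],[[-1.9,-2.9,0],0,255],[[-1.7,-3.1,0],0,255],[[-1.3,-3.2,0],0,255],[[-1.2,-3.3,0],0,255],[[-0.8,-3.4,0],0,255],[[-0.5,-3.4,0],0,255]]'

```text
time: 7.22
tool_pos: [0.4201, 0.0439, 0.0571]
eef_rot: [[-0.351, 0.936, -0.001], [0.936, 0.351, 0.0], [0.0, -0.001, -1.0]]
ft_force: [0.3, 3.2, 0.8]
opening: -0.0
```

```bash
python3 look.py wrist w7
```

```text
7.2167 [0.4201 0.0439 0.0571] jaw deg 20.57 [0.35 3.22 0.77] -2.1130542914535454e-05 [ 5.95990347e+00 -1.43187473e-01 -3.24721212e+01  5.77138336e+01
  9.56515104e-03  7.53928516e+01]
```

View pics/w7.png

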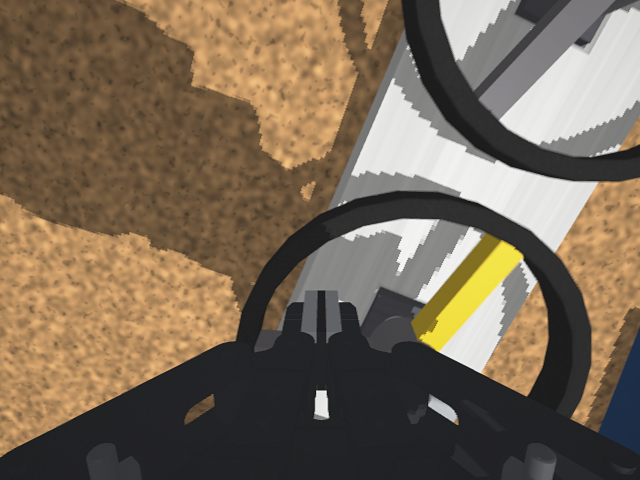

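```bash
python3 arc.py .04 78.5 206 25
```

```text
[[[-3.5, 0.6, 0], 0, 255], [[-3.6, 0.2, 0], 0, 255], [[-3.6, -0.1, 0], 0, 255], [[-3.5, -0.4, 0], 0, 255], [[-3.5, -0.7, 0], 0, 255], [[-3.4, -1.0, 0], 0, 255], [[-3.3, -1.3, 0], 0, 255], [[-3.2, -1.6, 0], 0, 255], [[-3.0, -1.9, 0], 0, 255], [[-2.8, -2.1, 0], 0, 255], [[-2.7, -2.4, 0], 0, 255], [[-2.4, -2.6, 0], 0, 255], [[-2.2, -2.8, 0], 0, 255], [[-1.9, -3.0, 0], 0, 255], [[-1.7, -3.2, 0], 0, 255], [[-1.3, -3.3, 0], 0, 255], [[-1.1, -3.4, 0], 0, 255], [[-0.7, -3.5, 0], 0, 255], [[-0.5, -3.5, 0], 0, 255], [[-0.1, -3.5, 0], 0, 255], [[0.2, -3.6, 0], 0, 255], [[0.5, -3.5, 0], 0, 255], [[0.8, -3.5, 0], 0, 255], [[1.1, -3.4, 0], 0, 255], [[1.4, -3.2, 0], 0, 255]]
```

Call:
drive_tool --series '[[[0,0,35],0,255],[[0,0,35],0,255],[[10.6,-30,0],0.12,255],[[10.6,-30,0],0.12,255],[[10.6,-30,0],0.12,255],[[10.6,-30,0],0.12,255],[[0,0,0],0,255],[[0,0,0],0,255]]'

```text
time: 7.93
tool_pos: [0.4618, -0.0749, 0.1269]
eef_rot: [[-0.734, 0.679, -0.002], [0.679, 0.734, -0.001], [0.001, -0.002, -1.0]]
ft_force: [-0.6, -0.6, -0.3]
opening: -0.0002
```

```bash
python3 look.py wrist w8
```

```text
7.9333 [ 0.4618 -0.0749  0.1269] jaw deg 47.24 [-0.65 -0.63 -0.31] -0.0002299037048626046 [-9.17280937e+00  2.37763938e+00 -2.07335748e+01  6.69770538e+01
 -5.99204141e-02  3.35855848e+01]
```

View pics/w8.png

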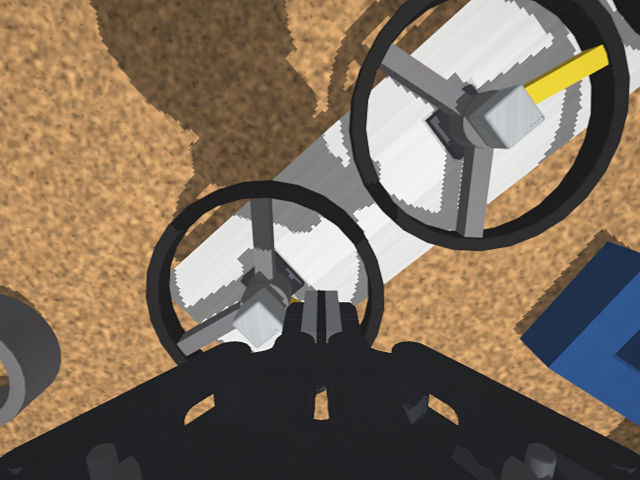

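Call:
drive_tool --series '[[[0,0,-35],0,255],[[0,0,-28],0,255],[[0,0,-7],0,255],[[-3.5,0.6,0],0,255],[[-3.6,0.2,0],0,255],[[-3.6,-0.1,0],0,255],[[-3.5,-0.4,0],0,255],[[-3.5,-0.7,0],0,255],[[-3.4,-1.0,0],0,255],[[-3.3,-1.3,0],0,255]]'

```text
time: 8.82
tool_pos: [0.4378, -0.0759, 0.058]
eef_rot: [[-0.737, 0.676, 0.001], [0.676, 0.737, -0.0], [-0.001, 0.001, -1.0]]
ft_force: [1.9, 0.9, 1.0]
opening: 0.0001
```

Call:
drive_tool --series '[[[-3.2,-1.6,0],0,255],[[-3.0,-1.9,0],0,255],[[-2.8,-2.1,0],0,255],[[-2.7,-2.4,0],0,255],[[-2.4,-2.6,0],0,255],[[-2.2,-2.8,0],0,255],[[-1.9,-3.0,0],0,255],[[-1.7,-3.2,0],0,255]]'

```text
time: 9.48
tool_pos: [0.4186, -0.0949, 0.0577]
eef_rot: [[-0.737, 0.676, 0.002], [0.676, 0.737, 0.002], [-0.0, 0.003, -1.0]]
ft_force: [2.6, 4.0, 0.3]
opening: 0.0
```

Call:
drive_tool --series '[[[-1.3,-3.3,0],0,255],[[-1.1,-3.4,0],0,255],[[-0.7,-3.5,0],0,255],[[-0.5,-3.5,0],0,255],[[-0.1,-3.5,0],0,255],[[0.2,-3.6,0],0,255],[[0.5,-3.5,0],0,255],[[0.8,-3.5,0],0,255],[[1.1,-3.4,0],0,255],[[1.4,-3.2,0],0,255]]'

```text
time: 10.32
tool_pos: [0.4171, -0.1295, 0.0568]
eef_rot: [[-0.737, 0.676, -0.002], [0.676, 0.737, 0.001], [0.002, -0.0, -1.0]]
ft_force: [-1.3, 4.9, -0.7]
opening: -0.0001
```

```bash
python3 look.py wrist w9
```

```text
10.3167 [ 0.4171 -0.1295  0.0568] jaw deg 47.48 [-1.27  4.92 -0.68] -0.00011507121819570916 [-1.72845935e+01  1.48556462e+00 -3.08620202e+01  5.77832706e+01
  4.61593296e-02  2.52309649e+01]
```

View pics/w9.png

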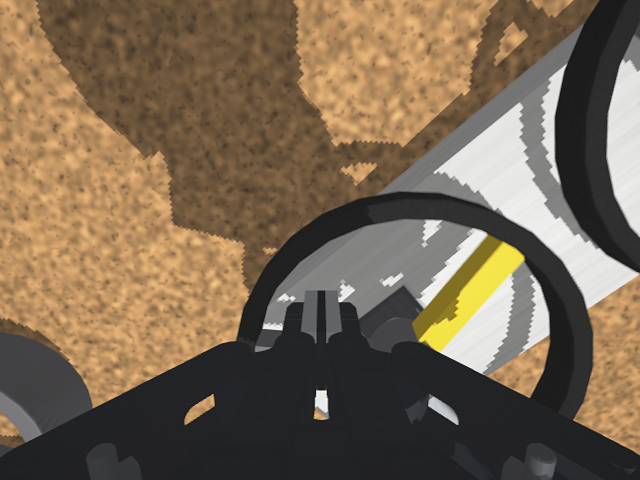

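Call:
drive_tool --series '[[[0,0,35],0,255],[[0,0,35],0,255],[[0,0,40],0,255]]'

```text
time: 10.62
tool_pos: [0.4168, -0.1304, 0.1675]
eef_rot: [[-0.737, 0.676, -0.003], [0.676, 0.737, -0.001], [0.002, -0.003, -1.0]]
ft_force: [1.1, 0.3, 0.2]
opening: 0.0001
```

Call:
drive_tool --series '[[[-1.5,36.4,0],0.079,0],[[-1.5,36.4,0],0.079,0],[[-1.5,36.4,0],0.079,0],[[-1.5,36.4,0],0.079,0],[[-1.5,36.4,0],0.079,0],[[-1.5,36.4,0],0.079,0],[[-1.5,36.4,0],0.079,0],[[-1.5,36.4,0],0.079,0],[[-1.5,36.4,0],0.079,0],[[0,0,0],0,0]]'

```text
time: 11.45
tool_pos: [0.405, 0.2022, 0.1673]
eef_rot: [[-1.0, 0.022, 0.002], [0.022, 1.0, 0.001], [-0.002, 0.001, -1.0]]
ft_force: [-0.5, -0.3, 0.3]
opening: 0.0855
```

Call:
drive_tool --series '[[[0,0,0],0,0],[[0,0,0],0,0],[[0,0,0],0,0]]'

```text
time: 11.7
tool_pos: [0.4049, 0.1967, 0.1673]
eef_rot: [[-0.999, 0.033, 0.0], [0.033, 0.999, -0.001], [-0.0, -0.001, -1.0]]
ft_force: [-0.2, -0.4, 0.1]
opening: 0.0853
```

```bash
python3 look.py wrist w10;python3 look.py top t10; python3 look.py scene s10
```

```text
11.7 [0.4049 0.1967 0.1673] jaw deg 88.12 [-0.19 -0.41  0.1 ] 0.08530662683827997 [ 2.59472617e+01 -4.05869787e-01 -1.84277542e+01  7.19852064e+01
 -5.76854771e-02  2.78254420e+01]
11.75 [0.4049 0.1965 0.1674] jaw deg 88.09 [-0.03  0.54  0.59] 0.08581981665879498 [ 2.59172277e+01 -4.15450582e-01 -1.84328716e+01  7.19860470e+01
 -4.17403985e-02  2.78289866e+01]
11.8 [0.4049 0.1965 0.1674] jaw deg 88.08 [ 0.58 -0.35  0.01] 0.08545049990381755 [ 2.59091376e+01 -4.18246168e-01 -1.84328392e+01  7.19805752e+01
 -3.20037036e-02  2.78275226e+01]
```

View pics/w10.png

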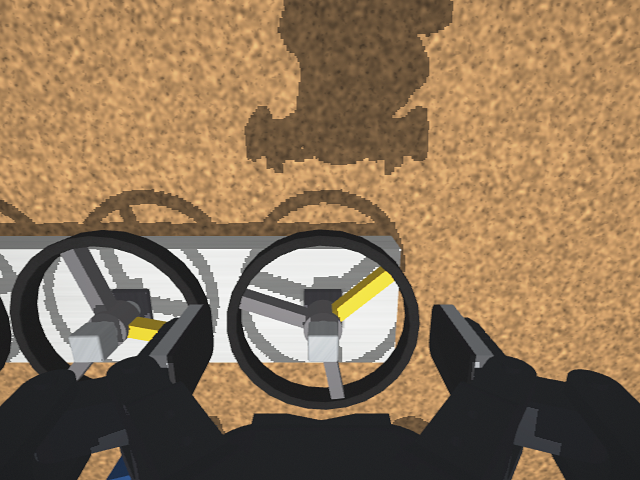

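View pics/t10.png

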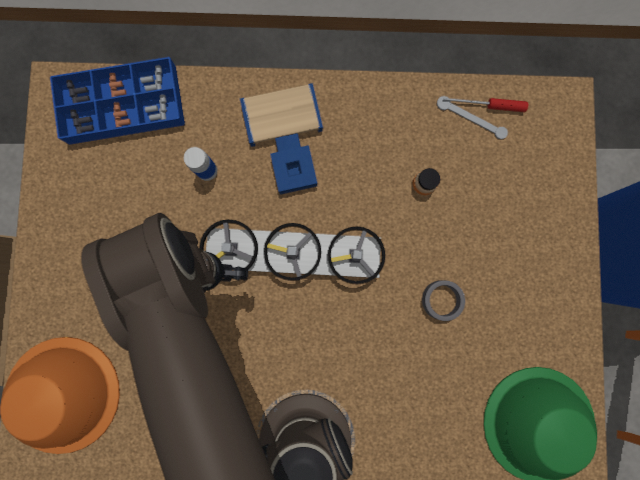

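```bash
python3 -c "
import cv2
im=cv2.imread('pics/w10.png');cv2.imwrite('pics/w10c.png',cv2.resize(im[280:380,260:380],None,fx=6,fy=6,interpolation=cv2.INTER_CUBIC))"
```

```text
(no output)
```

View pics/w10c.png

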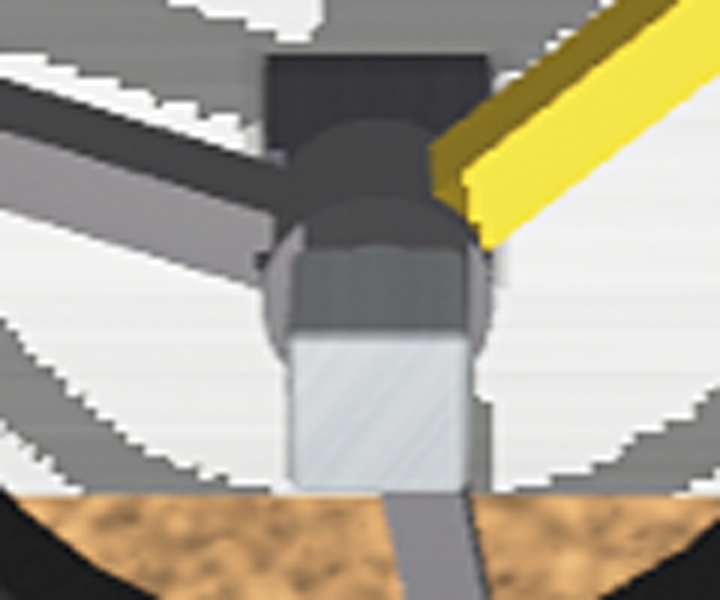

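```bash
python3 - <<'E'
from h import *
z=np.load('pics/w10.npz');cal=dict(camera_matrix=z['K'],view=z['V'])
C=[ray('w',(260+(a+.5)/6-.5,280+(b+.5)/6-.5),.1,cal) for a,b in [(287,333),(472,333),(468,491),(293,491)]]
print(np.round(C,4),np.mean(C,0)); s=manip.read_state();print(s['tool_pos'],s['joint_vel'])
E
```

```text
[[0.4551 0.1863 0.1   ]
 [0.4557 0.2061 0.1   ]
 [0.4751 0.2053 0.1   ]
 [0.4745 0.1862 0.1   ]] [0.46508833 0.19596091 0.1       ]
[0.40493825 0.19660007 0.16741814] [ 0.11304233 -0.00132643  0.09980079 -0.09298426  0.12118241 -0.0514233 ]
```

Call:
drive_tool --series '[[[20,-0.8,0],0,0],[[20,0,0],0,0],[[20,0,0],0,0],[[0,0,-30],0,0],[[0,0,-30],0,0],[[0,0,-20],0,0],[[0,0,-9],0,0],[[0,0,0],0,0]]' --grip_force 40

```text
time: 12.52
tool_pos: [0.4634, 0.1956, 0.0763]
eef_rot: [[-0.999, 0.033, -0.004], [0.033, 0.999, -0.002], [0.004, -0.002, -1.0]]
ft_force: [0.2, 0.6, 0.4]
opening: 0.0853
```

```bash
python3 look.py wrist w11;python3 look.py scene s11
```

```text
12.5167 [0.4634 0.1956 0.0763] jaw deg 88.14 [0.18 0.59 0.38] 0.0853342185858135 [ 2.28897345e+01  7.75217902e+00 -2.13689831e+01  6.11058749e+01
 -1.01890864e-02  2.47536750e+01]
12.5667 [0.4643 0.1962 0.0781] jaw deg 88.15 [0.14 0.13 0.93] 0.08553669900388237 [ 2.29047706e+01  7.68414128e+00 -2.12156633e+01  6.11811159e+01
 -5.31017606e-03  2.47540203e+01]
```

View pics/w11.png

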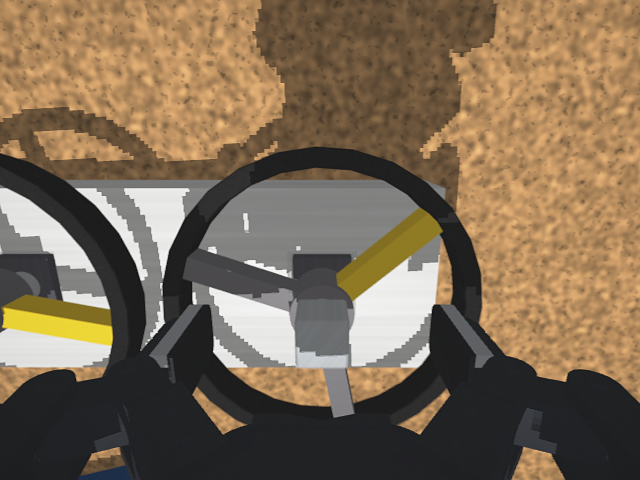

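Cap (≈322,330) is centred between the open pads. Close.

Call:
drive_tool --series '[[[0,0,0],0,120],[[0,0,0],0,160],[[0,0,0],0,200],[[0,0,0],0,255],[[0,0,0],0,255],[[0,0,0],0,255],[[0,0,0],0,255]]' --grip_force 50

```text
time: 13.2
tool_pos: [0.4649, 0.1968, 0.0788]
eef_rot: [[-1.0, 0.031, 0.001], [0.031, 1.0, -0.001], [-0.001, -0.0, -1.0]]
ft_force: [-0.6, -2.0, 3.8]
opening: 0.0192
```

```bash
python3 look.py wrist w12
```

```text
13.2 [0.4649 0.1968 0.0788] jaw deg 88.22 [-0.56 -2.04  3.78] 0.01920181333377513 [ 2.29694158e+01  7.64246392e+00 -2.11626446e+01  6.11617333e+01
 -4.56726020e-02  2.47507971e+01]
```

View pics/w12.png

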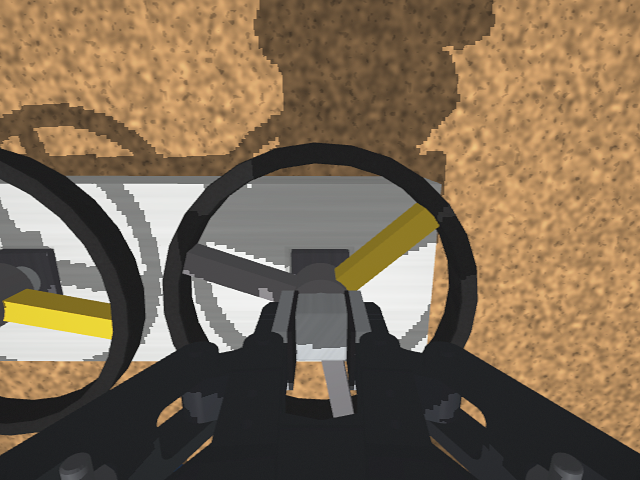

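Call:
drive_tool --series '[[[0,0,2],0,255],[[0,0,4],0,255],[[0,0,8],0,255],[[0,0,12],0,255],[[0,0,14],0,255],[[0,0,14],0,255],[[0,0,14],0,255],[[0,0,12],0,255],[[0,0,0],0,255],[[0,0,0],0,255]]' --grip_force 70

```text
time: 14.08
tool_pos: [0.4648, 0.1972, 0.1586]
eef_rot: [[-1.0, 0.031, 0.001], [0.031, 1.0, 0.001], [-0.001, 0.001, -1.0]]
ft_force: [-0.5, 0.5, -5.3]
opening: 0.0189
```

```bash
python3 look.py wrist w13; python3 look.py scene s13
```

```text
14.0833 [0.4648 0.1972 0.1586] jaw deg 88.23 [-0.48  0.49 -5.33] 0.018863015264017142 [ 2.29798364e+01  5.57351579e+00 -1.32311020e+01  7.11482616e+01
  1.76155308e-02  2.47532366e+01]
14.1333 [0.4644 0.197  0.1578] jaw deg 88.22 [ 0.2  -0.09 -5.2 ] 0.018740256451619437 [ 2.29787964e+01  5.60586641e+00 -1.33050168e+01  7.11330286e+01
  1.06120205e-02  2.47538922e+01]
```

View pics/w13.png

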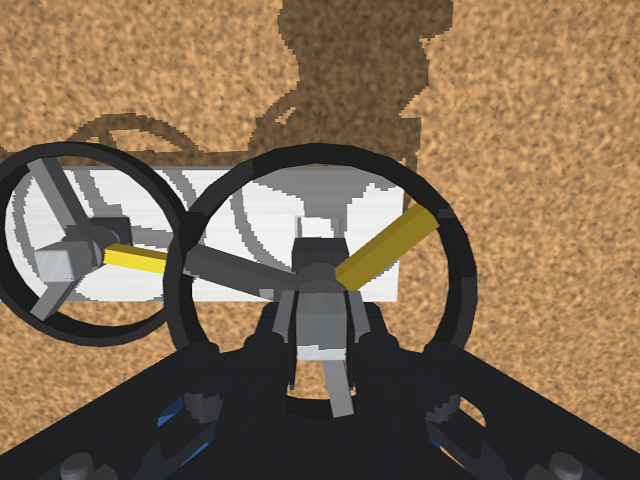

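View pics/s13.png

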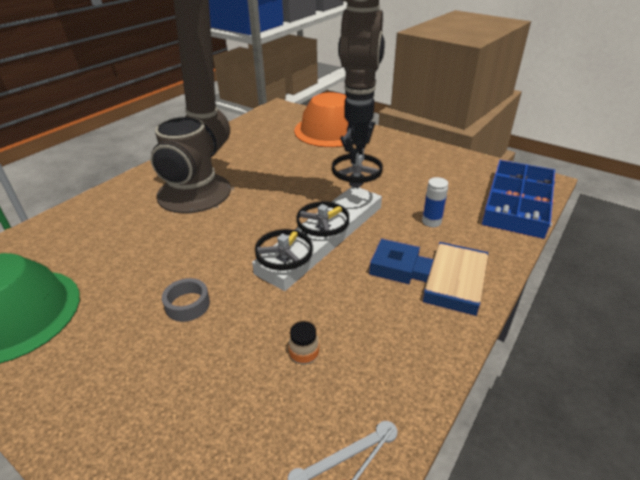

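```bash
python3 -c "
import cv2
im=cv2.imread('pics/w6.png');cv2.imwrite('pics/w6c.png',cv2.resize(im[270:400,440:640],None,fx=4,fy=4,interpolation=cv2.INTER_CUBIC))
im=cv2.imread('pics/s13.png');cv2.imwrite('pics/s13c.png',cv2.resize(im[230:290,360:440],None,fx=8,fy=8,interpolation=cv2.INTER_CUBIC))
im=cv2.imread('pics/t10.png');cv2.imwrite('pics/t10c.png',cv2.resize(im[145:200,265:325],None,fx=10,fy=10,interpolation=cv2.INTER_CUBIC))"
```

```text
(no output)
```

View pics/w6c.png

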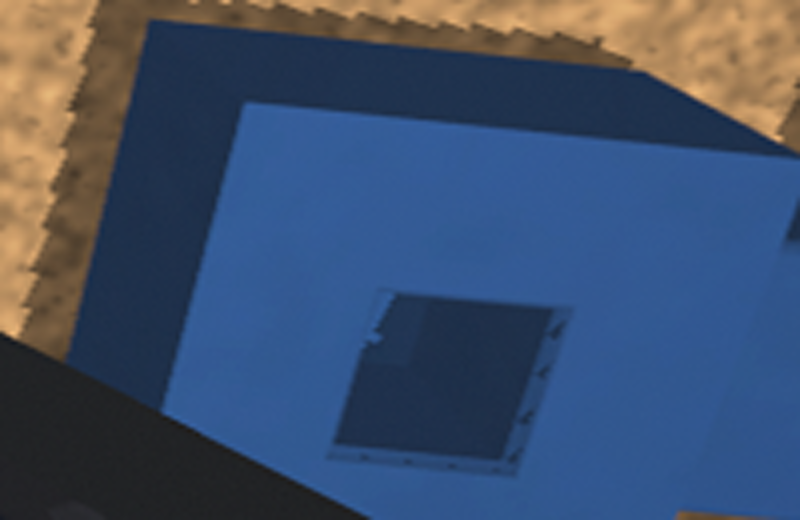

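View pics/s13c.png

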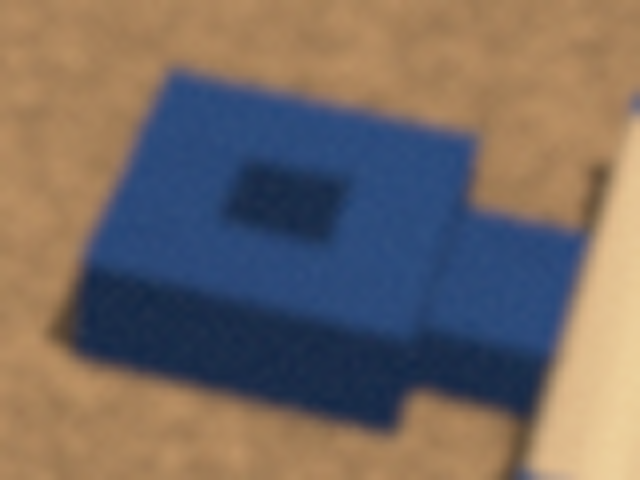

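View pics/t10c.png

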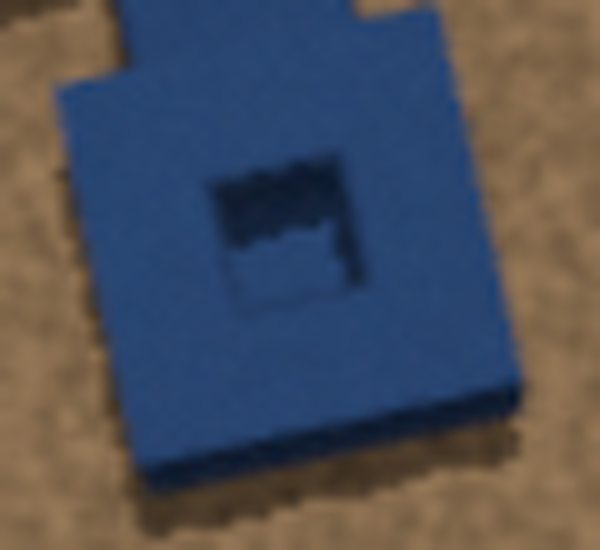

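```bash
python3 - <<'E'
from h import *
def go(nm,cal,o,s,ps):
    C=[ray(nm,(o[0]+(a+.5)/s-.5,o[1]+(b+.5)/s-.5),.04,cal)[:2] for a,b in ps]
    A,B,D,E=C
    # diagonal intersection
    M=np.c_[D-A,-(E-B)];t=np.linalg.solve(M,B-A);c=A+t[0]*(D-A)
    an=[np.degrees(np.arctan2(*(C[(i+1)%4]-C[i])[::-1]))%90 for i in range(4)]
    print(nm,c.round(4),np.mean(C,0).round(4),np.round(an,1),[np.linalg.norm(C[(i+1)%4]-C[i]).round(4) for i in range(4)])
z=np.load('pics/w6.npz');cal=dict(camera_matrix=z['K'],view=z['V'])
go('wrist',cal,(440,270),4,[(380,290),(573,307),(517,477),(326,460)])
go('top',None,(265,145),10,[(57,88),(437,8),(520,385),(140,465)])
go('top',None,(265,145),10,[(208,180),(338,152),(366,283),(238,310)])
go('scene',None,(360,230),8,[(172,68),(475,135),(412,340),(92,262)])
a=ray('w',(440+245/4,270+102/4),.04,cal);b=ray('w',(440+798/4,270+157/4),.04,cal);print(a,b,np.degrees(np.arctan2(*(b-a)[:2][::-1])))
E
```

```text
wrist [0.673  0.0463] [0.6731 0.0461] [14.9 15.1 14.6 13.6] [np.float64(0.0349), np.float64(0.0355), np.float64(0.0358), np.float64(0.0353)]
top [0.6711 0.0453] [0.6713 0.0453] [13.7 13.6 13.6 14. ] [np.float64(0.0981), np.float64(0.0992), np.float64(0.0974), np.float64(0.0989)]
top [0.6723 0.0456] [0.6725 0.0456] [13.9 13.4 13.6 14.4] [np.float64(0.0335), np.float64(0.0344), np.float64(0.0329), np.float64(0.0342)]
scene [0.6746 0.045 ] [0.6748 0.0451] [14.2 15.4 13.8 15.6] [np.float64(0.0967), np.float64(0.099), np.float64(0.0964), np.float64(0.0983)]
[0.61281878 0.08225089 0.04      ] [0.70661206 0.10630587 0.04      ] 14.384502664409952
```

Call:
drive_tool --series '[[[10,-7,0],0.02,255],[[20,-15,0],0.028,255],[[25,-18,0],0.03,255],[[28,-20,0],0.03,255],[[28,-20,0],0.03,255],[[28,-20,0],0.03,255],[[27,-19,0],0.03,255],[[20,-15,0],0.03,255],[[14,-10.6,0],0.028,255],[[8,-6,0],0.02,255]]'

```text
time: 15.02
tool_pos: [0.6737, 0.0445, 0.1558]
eef_rot: [[-0.97, -0.242, -0.003], [-0.242, 0.97, -0.001], [0.003, 0.0, -1.0]]
ft_force: [-1.1, 0.6, -5.0]
opening: 0.0186
```

Call:
drive_tool --series '[[[0,0,0],0,255],[[0,0,0],0,255],[[0,0,0],0,255],[[0,0,0],0,255]]'

```text
time: 15.35
tool_pos: [0.6718, 0.047, 0.1579]
eef_rot: [[-0.97, -0.243, -0.001], [-0.243, 0.97, 0.0], [0.001, 0.0, -1.0]]
ft_force: [0.5, -0.0, -5.0]
opening: 0.0185
```

```bash
python3 look.py wrist w14;python3 -c "
import cv2,numpy as np
for n in ['w13','w14']:
  im=cv2.imread(f'pics/{n}.png');cv2.imwrite(f'pics/{n}c.png',cv2.resize(im[180:330,220:420],None,fx=4,fy=4,interpolation=cv2.INTER_CUBIC))"
```

```text
15.35 [0.6718 0.047  0.1579] jaw deg 104.06 [ 0.53 -0.04 -5.  ] 0.01851493419005058 [ 3.99633500e+00  2.40452340e+01  1.06333548e+01  7.66469792e+01
  1.34018127e-02 -1.00671863e+01]
```

View pics/w14.png

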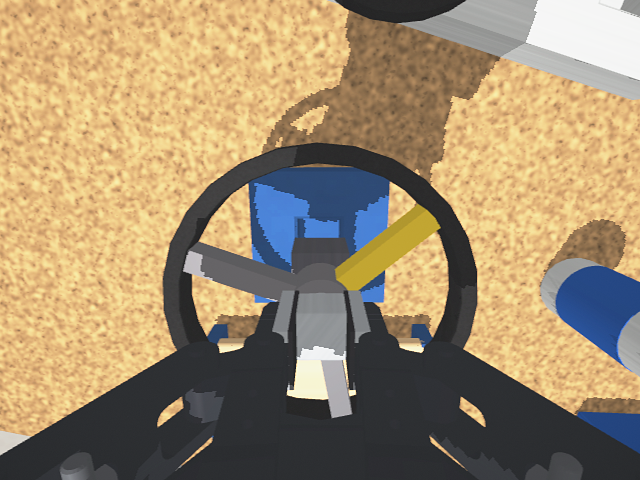

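View pics/w13c.png

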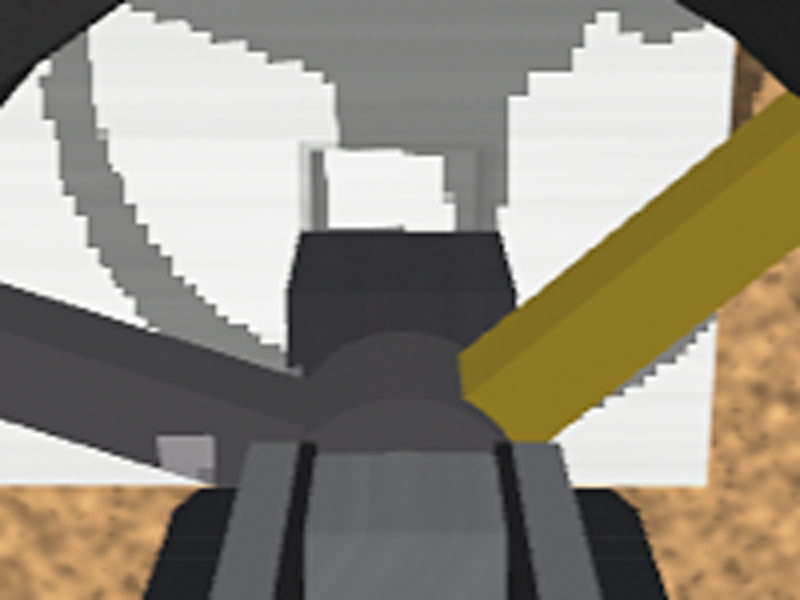

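View pics/w14c.png

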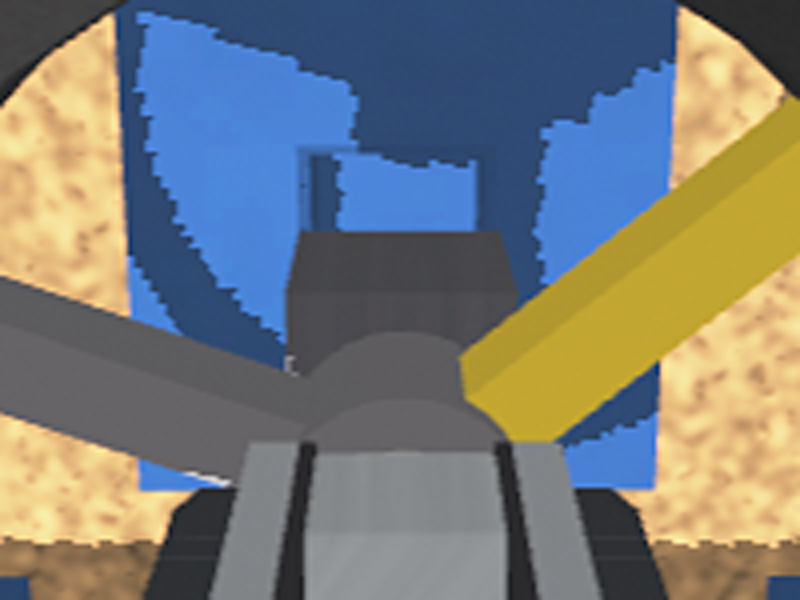

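```bash
python3 - <<'E'
from h import *
for n,t,lift in [('w13',(.4648,.1972,.1586),.0796),('w14',(.6718,.047,.1579),.0790)]:
    z=np.load(f'pics/{n}.npz');cal=dict(camera_matrix=z['K'],view=z['V'])
    a=np.radians(14 if n=='w14' else -1.8);X=np.array([np.cos(a),np.sin(a),0]);Y=np.array([-np.sin(a),np.cos(a),0])
    f=lambda dx,dy,zz:((proj('w',np.array([t[0],t[1],0])+X*dx+Y*dy+[0,0,zz],cal)-[220,180]+.5)*4-.5).round(0)
    print(n,'cap top',f(0,0,.1+lift),'cap front edge top',f(-.01,-.01,.1+lift),f(-.01,.01,.1+lift),'cap bot',f(-.01,-.01,.08+lift),f(-.01,.01,.08+lift))
    print(' foot top back',f(-.015,-.015,.011+lift),f(-.015,.015,.011+lift),'bot',f(-.013,-.013,.008+lift),f(-.013,.013,.008+lift))
    print(' socket back',f(-.018,-.018,.04),f(-.018,.018,.04),' block',f(-.05,-.05,.04),f(-.05,.05,.04))
E
```

```text
w13 cap top [406. 626.] cap front edge top [296. 528.] [516. 528.] cap bot [309. 441.] [502. 441.]
 foot top back [304. 225.] [506. 225.] bot [318. 232.] [491. 232.]
 socket back [305. 137.] [504. 137.]  block [118. -43.] [691. -43.]
w14 cap top [406. 626.] cap front edge top [296. 528.] [516. 528.] cap bot [309. 441.] [502. 441.]
 foot top back [304. 225.] [506. 225.] bot [319. 233.] [491. 233.]
 socket back [305. 139.] [505. 139.]  block [118. -42.] [692. -42.]
```

Call:
drive_tool --series '[[[0.2,-0.5,-6],0,255],[[0,0,-12],0,255],[[0,0,-12],0,255],[[0,0,-8],0,255],[[0,0,-3],0,255],[[0,0,0],0,255]]'

```text
time: 15.9
tool_pos: [0.672, 0.046, 0.1162]
eef_rot: [[-0.97, -0.243, -0.002], [-0.243, 0.97, -0.0], [0.002, 0.0, -1.0]]
ft_force: [-0.1, 0.0, -5.0]
opening: 0.0185
```

```bash
python3 look.py wrist w15;python3 -c "
import cv2,numpy as np
for n in ['w15']:
  im=cv2.imread(f'pics/{n}.png');cv2.imwrite(f'pics/{n}c.png',cv2.resize(im[180:330,220:420],None,fx=4,fy=4,interpolation=cv2.INTER_CUBIC))"
```

```text
15.9 [0.672  0.046  0.1162] jaw deg 104.05 [-0.06  0.04 -4.98] 0.018516900569829874 [ 3.91867259e+00  2.45902749e+01  6.19655239e+00  7.17133217e+01
 -6.85437568e-04 -1.01307932e+01]
```

View pics/w15c.png

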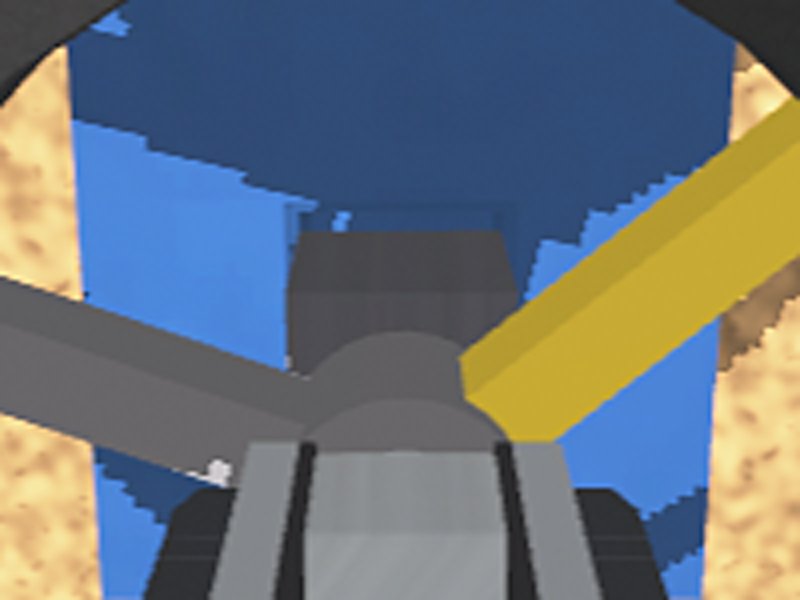

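```bash
python3 - <<'E'
from h import *
n,t,lift=('w15',(.672,.046,.1162),.1162-.0790)
z=np.load(f'pics/{n}.npz');cal=dict(camera_matrix=z['K'],view=z['V'])
a=np.radians(14);X=np.array([np.cos(a),np.sin(a),0]);Y=np.array([-np.sin(a),np.cos(a),0])
f=lambda dx,dy,zz:((proj('w',np.array([t[0],t[1],0])+X*dx+Y*dy+[0,0,zz],cal)-[220,180]+.5)*4-.5).round(0)
print(' foot top back',f(-.015,-.015,.011+lift),f(-.015,.015,.011+lift),'bot',f(-.013,-.013,.008+lift),f(-.013,.013,.008+lift))
print(' socket back',f(-.018,-.018,.04),f(-.018,.018,.04),f(-.016,-.018,.04),' block',f(-.05,-.05,.04),f(-.05,.05,.04))
E
```

```text
foot top back [304. 225.] [506. 225.] bot [319. 233.] [491. 233.]
 socket back [287. 193.] [523. 193.] [288. 205.]  block [ 65. -20.] [745. -19.]
```

Call:
drive_tool --series '[[[0.4,0.1,-2],0,255],[[0,0,-2],0,255],[[0,0,-2],0,255],[[0,0,-2],0,255],[[0,0,-2],0,255],[[0,0,0],0,255]]'

```text
time: 16.45
tool_pos: [0.673, 0.0459, 0.1068]
eef_rot: [[-0.97, -0.242, -0.001], [-0.242, 0.97, -0.0], [0.001, 0.0, -1.0]]
ft_force: [0.7, 0.3, -4.9]
opening: 0.0184
```

Call:
drive_tool --series '[[[0,0,-2],0,255],[[0,0,-2.5],0,255],[[0,0,-3],0,255],[[0,0,-3],0,255],[[0,0,-2.5],0,255],[[0,0,0],0,255]]'

```text
time: 16.95
tool_pos: [0.6728, 0.0459, 0.0934]
eef_rot: [[-0.97, -0.243, -0.001], [-0.243, 0.97, -0.0], [0.001, 0.0, -1.0]]
ft_force: [0.1, -0.3, -5.4]
opening: 0.0188
```

Call:
drive_tool --series '[[[0,0,-2],0,255],[[0,0,-2.5],0,255],[[0,0,-3],0,255],[[0,0,-2.5],0,255],[[0,0,0],0,255]]'

```text
time: 17.37
tool_pos: [0.6729, 0.046, 0.0835]
eef_rot: [[-0.97, -0.243, -0.001], [-0.243, 0.97, -0.0], [0.001, 0.0, -1.0]]
ft_force: [0.4, 0.0, -4.6]
opening: 0.0184
```

Call:
drive_tool --series '[[[0,0,-1],0,255],[[0,0,-1],0,255],[[0,0,-1],0,255],[[0,0,-0.7],0,255],[[0,0,0],0,255]]'

```text
time: 17.78
tool_pos: [0.6732, 0.046, 0.0804]
eef_rot: [[-0.97, -0.243, -0.0], [-0.243, 0.97, -0.0], [0.0, 0.0, -1.0]]
ft_force: [0.6, 0.4, -5.1]
opening: 0.0185
```

Call:
drive_tool --series '[[[0,0,-0.5],0,255],[[0,0,-0.5],0,255],[[0,0,0],0,255]]'

```text
time: 18.03
tool_pos: [0.6732, 0.046, 0.0795]
eef_rot: [[-0.97, -0.243, -0.0], [-0.243, 0.97, -0.0], [0.0, 0.0, -1.0]]
ft_force: [-0.1, 0.6, -4.6]
opening: 0.0188
```

Call:
drive_tool --series '[[[0,0,-0.5],0,255],[[0,0,-0.5],0,255],[[0,0,-0.4],0,255],[[0,0,0],0,255]]'

```text
time: 18.37
tool_pos: [0.6735, 0.046, 0.079]
eef_rot: [[-0.97, -0.242, 0.001], [-0.242, 0.97, 0.0], [-0.001, -0.0, -1.0]]
ft_force: [-1.4, -0.5, 0.9]
opening: 0.0185
```

Call:
drive_tool --series '[[[0,0,0],0,255],[[0,0,0],0,150],[[0,0,0],0,80],[[0,0,0],0,0],[[0,0,0],0,0],[[0,0,0],0,0]]' --grip_force 20

```text
time: 18.87
tool_pos: [0.6734, 0.046, 0.0783]
eef_rot: [[-0.97, -0.243, 0.0], [-0.243, 0.97, 0.0], [-0.0, -0.0, -1.0]]
ft_force: [0.2, -0.0, 0.1]
opening: 0.0776
```

Call:
drive_tool --series '[[[0,0,15],0,0],[[0,0,25],0,0],[[0,0,35],0,0],[[0,0,10],0,0],[[0,0,0],0,0],[[0,0,0],0,0]]'

```text
time: 19.37
tool_pos: [0.6737, 0.046, 0.1638]
eef_rot: [[-0.97, -0.242, 0.002], [-0.242, 0.97, 0.0], [-0.002, -0.0, -1.0]]
ft_force: [-0.1, -0.3, 0.1]
opening: 0.0857
```

```bash
python3 look.py wrist w16; python3 look.py scene s16;python3 -c "
import cv2,numpy as np
im=cv2.imread('pics/s16.png');cv2.imwrite('pics/s16c.png',cv2.resize(im[170:320,330:530],None,fx=4,fy=4,interpolation=cv2.INTER_CUBIC))"
```

```text
19.3667 [0.6737 0.046  0.1638] jaw deg 104.03 [-0.06 -0.33  0.11] 0.08572635165277366 [ 3.90901551e+00  2.40787547e+01  1.14146989e+01  7.72345677e+01
  3.21732566e-04 -1.01250288e+01]
19.4167 [0.6731 0.046  0.1625] jaw deg 104.03 [-0.22  0.39  0.18] 0.08506474615555037 [ 3.90688444e+00  2.41254887e+01  1.13164860e+01  7.72201914e+01
 -1.21825882e-03 -1.01277613e+01]
```

View pics/w16.png

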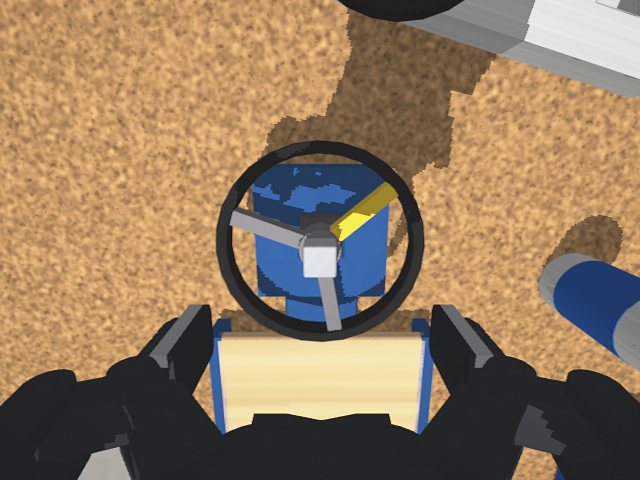

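View pics/s16c.png

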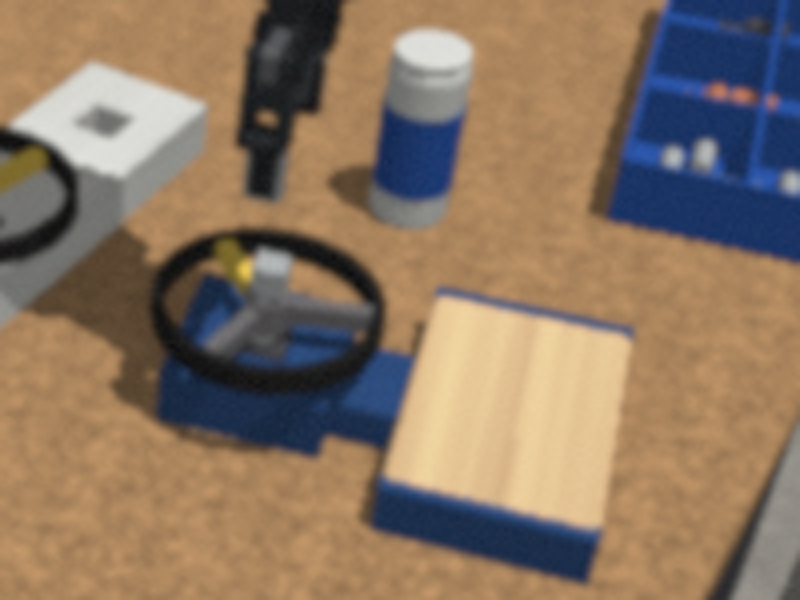

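```bash
python3 - <<'E'
from h import *
z=np.load('pics/w16.npz');cal=dict(camera_matrix=z['K'],view=z['V'])
c=ray('w',(320,262),.1,cal)
print(c)
for p in [(390,189),(232,216),(335,327)]:
    e=ray('w',p,.072,cal)-c; print(np.linalg.norm(e[:2]),np.degrees(np.arctan2(e[1],e[0])))
E
```

```text
[0.67393245 0.04548004 0.1       ]
0.059472052587838886 145.58686768245306
0.061278175594000985 -96.93469217762524
0.059399571523398496 24.293955829129807
```

Call:
drive_tool --series '[[[-5.2,-2.4,0],0.125,255],[[-5.2,-2.4,0],0.125,255],[[-5.2,-2.4,0],0.125,255],[[-5.2,-2.4,0],0.125,255],[[-5.2,-2.4,0],0.125,255],[[-5.2,-2.4,0],0.125,255],[[-5.2,-2.4,0],0.125,255],[[0,0,0],0,255],[[0,0,0],0,255],[[0,0,0],0,255]]'

```text
time: 20.3
tool_pos: [0.6367, 0.0293, 0.1623]
eef_rot: [[-0.438, -0.899, -0.001], [-0.899, 0.438, -0.0], [0.001, 0.001, -1.0]]
ft_force: [0.8, 0.2, 0.4]
opening: -0.0003
```

```bash
python3 look.py wrist w17; python3 look.py top t17; python3 - <<'E'
import numpy as np
st=[0,4,5,5,5,5,4,4,5,7,9,11,13,14,14]
a=np.radians(204+np.cumsum(st));p=(40*np.c_[np.cos(a),np.sin(a)]).round(1);print([[[float(x),float(y),0],0,255] for x,y in np.diff(p,axis=0).round(1)])
E
```

```text
20.3 [0.6367 0.0293 0.1623] jaw deg 153.99 [0.78 0.24 0.41] -0.0002631525243968463 [ 2.63013471e+00  1.99332981e+01  5.27553340e+00  7.54157768e+01
  2.35870615e-03 -6.13625416e+01]
20.35 [0.6368 0.0293 0.1625] jaw deg 154.03 [ 0.43 -0.18 -0.46] 0.0001367712118113502 [ 2.63172747e+00  1.99323996e+01  5.30133444e+00  7.54218329e+01
  3.68356048e-03 -6.13972570e+01]
[[[1.2, -2.5, 0], 0, 255], [[1.8, -3.0, 0], 0, 255], [[2.0, -2.8, 0], 0, 255], [[2.2, -2.7, 0], 0, 255], [[2.5, -2.4, 0], 0, 255], [[2.2, -1.8, 0], 0, 255], [[2.2, -1.7, 0], 0, 255], [[3.0, -1.8, 0], 0, 255], [[4.4, -2.1, 0], 0, 255], [[6.0, -1.9, 0], 0, 255], [[7.6, -1.0, 0], 0, 255], [[9.0, 0.7, 0], 0, 255], [[9.3, 3.0, 0], 0, 255], [[8.3, 5.2, 0], 0, 255]]
```

View pics/w17.png

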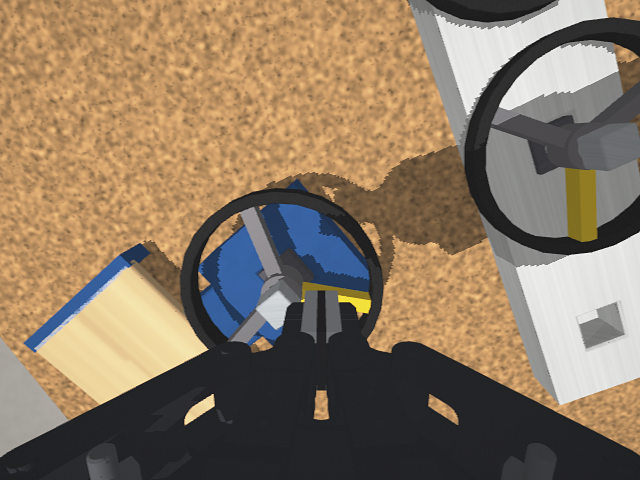

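View pics/t17.png

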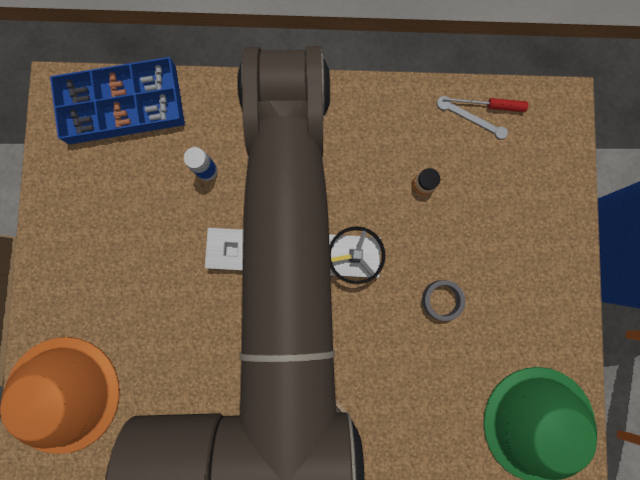

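```bash
python3 - <<'E'
from h import *
z=np.load('pics/w17.npz');cal=dict(camera_matrix=z['K'],view=z['V'])
print(proj('w',np.array([.6368,.0293,.065]),cal),proj('w',np.array([.6735,.0457,.1]),cal))
E
```

```text
[320.72262692 246.44273477] [278.64539714 310.87222026]
```

Call:
drive_tool --series '[[[0,0,-30],0,255],[[0,0,-35],0,255],[[0,0,-25],0,255],[[0,0,-11],0,255],[[0,0,-4],0,255],[[0,0,0],0,255]]'

```text
time: 20.9
tool_pos: [0.6367, 0.0293, 0.0577]
eef_rot: [[-0.436, -0.9, -0.001], [-0.9, 0.436, 0.0], [0.001, 0.001, -1.0]]
ft_force: [0.0, 0.2, 0.2]
opening: -0.0004
```

```bash
python3 look.py wrist w18
```

```text
20.9 [0.6367 0.0293 0.0577] jaw deg 154.14 [0.03 0.21 0.2 ] -0.0003809405156316524 [ 2.63016920e+00  2.20893069e+01 -4.98707290e+00  6.29963437e+01
  3.36552690e-03 -6.15101345e+01]
```

View pics/w18.png

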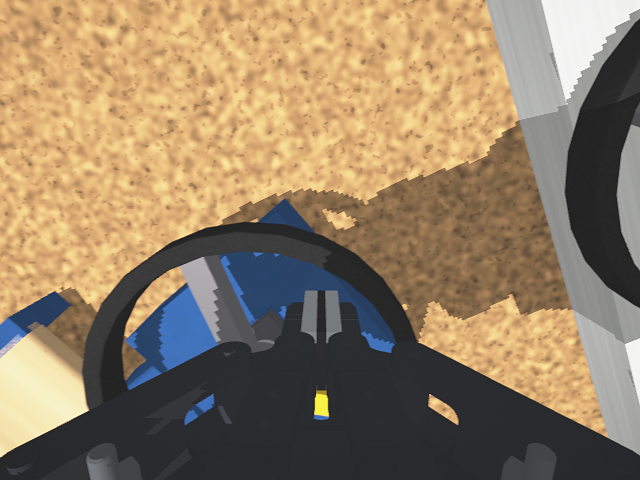

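Finger sits mid-gap, the spoke ahead at (215,300). Flick.

Call:
drive_tool --series '[[[1.2,-2.5,0],0,255],[[1.8,-3.0,0],0,255],[[2.0,-2.8,0],0,255],[[2.2,-2.7,0],0,255],[[2.5,-2.4,0],0,255],[[2.2,-1.8,0],0,255],[[2.2,-1.7,0],0,255],[[3.0,-1.8,0],0,255]]'

```text
time: 21.62
tool_pos: [0.6541, 0.0103, 0.0582]
eef_rot: [[-0.436, -0.9, -0.0], [-0.9, 0.436, 0.0], [0.0, 0.0, -1.0]]
ft_force: [-0.7, -0.1, 0.5]
opening: -0.0
```

Call:
drive_tool --series '[[[4.4,-2.1,0],0,255],[[6.0,-1.9,0],0,255],[[7.6,-1.0,0],0,255],[[9.0,0.7,0],0,255],[[9.3,3.0,0],0,255],[[8.3,5.2,0],0,255],[[0,0,0],0,255],[[0,0,35],0,255],[[0,0,38],0,255],[[0,0,35],0,255]]'

```text
time: 22.45
tool_pos: [0.6979, 0.0146, 0.167]
eef_rot: [[-0.435, -0.9, -0.002], [-0.9, 0.435, -0.0], [0.001, 0.002, -1.0]]
ft_force: [1.6, 0.5, -0.1]
opening: -0.0
```

```bash
for i in a b c; do python3 look.py wrist w19$i; done; python3 -c "
import cv2,numpy as np
cv2.imwrite('pics/w19.png',np.hstack([cv2.resize(cv2.imread(f'pics/w19{i}.png'),(400,300)) for i in 'ac']))"
```

```text
22.45 [0.6979 0.0146 0.167 ] jaw deg 154.19 [ 1.56  0.5  -0.15] -4.005996122782134e-05 [ 1.19680509e+00  2.69362494e+01  1.60943817e+01  7.92641850e+01
 -4.02733151e-03 -6.29932279e+01]
22.5 [0.7005 0.0146 0.176 ] jaw deg 154.19 [-0.47 -0.61  6.13] 7.073304663182456e-05 [ 1.19381821e+00  2.66342647e+01  1.67604899e+01  7.95768118e+01
 -3.87014173e-03 -6.29924921e+01]
22.55 [0.7013 0.0146 0.1738] jaw deg 154.19 [ 1.37 -0.01  0.19] 0.00013113513814368472 [ 1.19379438e+00  2.66603830e+01  1.65213265e+01  7.92452637e+01
 -2.09236075e-03 -6.29942121e+01]
```

View pics/w19.png

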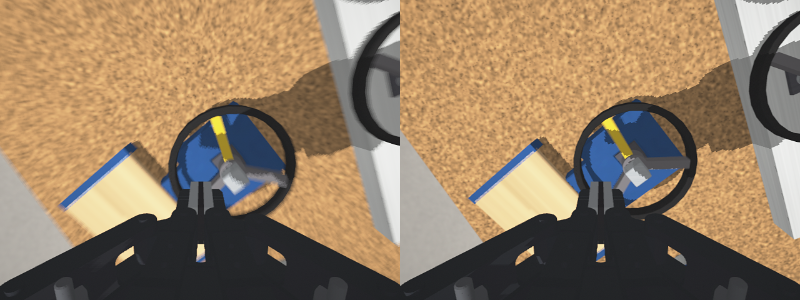

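Call:
drive_tool --series '[[[0,0,10],0,255],[[-20,0,20],0,255],[[-25,0,10],0,255]]'

```text
time: 22.85
tool_pos: [0.6535, 0.0144, 0.2052]
eef_rot: [[-0.436, -0.9, -0.002], [-0.9, 0.436, -0.0], [0.001, 0.002, -1.0]]
ft_force: [-1.0, -0.2, 0.2]
opening: -0.0
```

```bash
python3 look.py wrist w20; python3 look.py scene s20; python3 -c "
import cv2
im=cv2.imread('pics/s20.png');cv2.imwrite('pics/s20c.png',cv2.resize(im[170:320,230:530],None,fx=2.6,fy=2.6,interpolation=cv2.INTER_CUBIC))"
```

```text
22.85 [0.6535 0.0144 0.2052] jaw deg 154.17 [-0.98 -0.24  0.23] -6.41521902747184e-06 [ 1.26393072e+00  2.17169946e+01  1.31663285e+01  8.15881092e+01
 -2.55909211e-03 -6.29069979e+01]
22.9 [0.6496 0.0144 0.2087] jaw deg 154.18 [-0.61 -0.41  2.1 ] -0.0001211831574620158 [ 1.27052974e+00  2.12271359e+01  1.29060162e+01  8.17622154e+01
  2.17479435e-03 -6.29083749e+01]
```

View pics/w20.png

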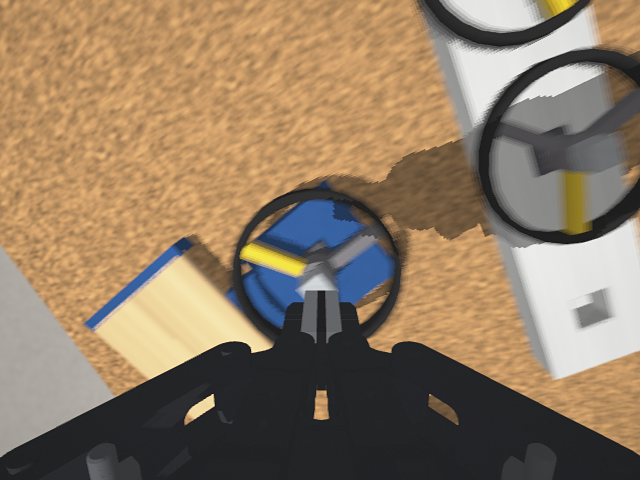

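View pics/s20c.png

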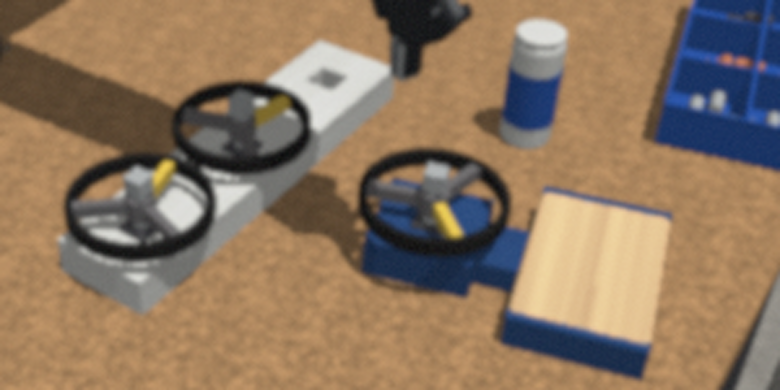

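Call:
drive_tool --series '[[[0,0,0],0,255],[[0,0,0],0,255],[[0,0,0],0,255],[[0,0,0],0,255]]'

```text
time: 23.28
tool_pos: [0.6537, 0.0144, 0.2048]
eef_rot: [[-0.436, -0.9, -0.002], [-0.9, 0.436, -0.0], [0.001, 0.002, -1.0]]
ft_force: [-0.6, 0.5, 0.3]
opening: 0.0001
```

```bash
python3 look.py wrist w21; python3 -c "
import cv2
im=cv2.imread('pics/w21.png');cv2.imwrite('pics/w21c.png',cv2.resize(im[170:350,210:430],None,fx=3,fy=3))"
```

```text
23.2833 [0.6537 0.0144 0.2048] jaw deg 154.17 [-0.59  0.52  0.33] 8.115727028723635e-05 [ 1.25973401e+00  2.17191367e+01  1.31154819e+01  8.15049851e+01
  1.10331360e-04 -6.29070905e+01]
```

View pics/w21c.png

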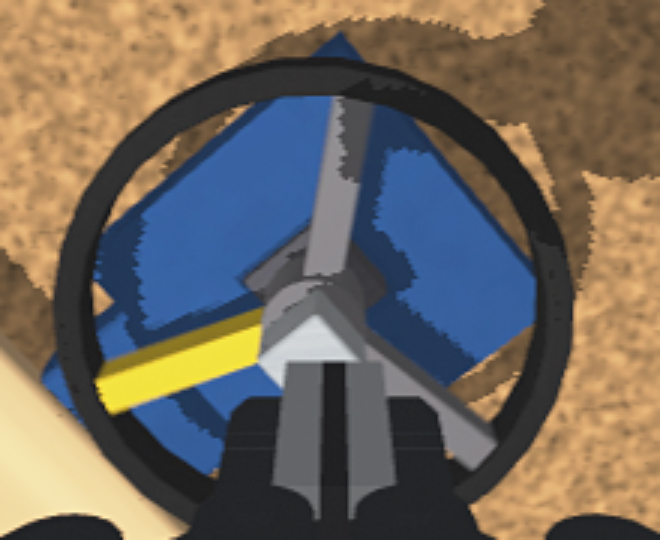

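The wheel is still turning, the foot is flush in the socket and the arm is clear. Handing in.

```bash
python3 -c "
from rig import manip
print(manip.close_job())"
```

```text
the job is handed in; nothing more can be done
None
```

The free-running unit is in the cart mount with its wheel coasting, and the two binding units are still in the rack. The job is handed in at about 23 s of the 72 s allowed. The interface gives no verdict, so what follows rests on my own readings and pictures.

- **Feeling the drag:** I pushed each wheel about 90° counter-clockwise by a spoke while all three units were seated. The wheel at the rack's +y end showed no measurable drag (under about 1 N, the sensor's noise) and coasted on about 30°, so it is the free one. The middle wheel dragged at about 3.3 N and the −y wheel at about 5 N.
- **Moving the unit:** I lifted the free unit by its cap and carried it over. Before lowering it I lined its foot up with the socket by the wrist camera. It touched down where expected, at the same gripper height as in the rack (79 mm), with about 6 N of contact. Then I released it.
- **The flick:** I pushed a spoke up to about 2.9 rad/s and lifted clear. Pictures about 0.35 s apart show the wheel turning at roughly 2.5 rad/s, untouched, and a last one shows it had turned further.

The last pictures show the unit looking home and upright, the two binding units in the rack, the can in place and the gripper well clear. The jar and tape were not in the last pictures; they looked undisturbed when last seen, just before the flick, and the arm never went near them.

The cameras disagreed by about 1–3 mm on where the mount is. I settled that by comparing foot and socket directly in the wrist pictures. I did not measure the final tilt or horizontal offset to the millimetre.

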